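# Open the gluing hood for work

## Task

Get the bench extraction hood ready for work: first press the knob of the blast gate on its duct fully down so that the air path is open, and only then push the counterweighted clear window up from beneath its lip until the underside of the lip is level with the black pointer on the right-hand post, without running far past it. Use only the fingertips or the outside of the fingers: do not grip the knob or pinch the lip. Leave the window standing there by itself, and do not disturb the tape roll, the timber offcut and the sanding block that lie around the hood.

Things in the scene. Friction and masses are not known exactly. Their poses are not given: they have to be found in the camera images.
- hood: Fixed plywood bench hood 350 wide (y), 250 deep (x), 400 high, clear window in front. Origin on the bench under the middle of the window; x to its back, y to its left, z up; turned up to 7 degrees. Sill board below the window: face at x = 6, top z = 94; free down to the bench in front of it. On its right, one piece with it: duct, blast gate, grey fan box (x 10 to 210, y -493 to -333, 205 high).
- sash (a joint): Height (m) of the window above its closed position: 0 closed, stop at 0.115. A counterweight balances it: it stays where it is left, by friction; pushing it takes about 3 to 5 N either way.
- lip_edge (a point): Middle of the lower front edge of the window's lip; rises with the window. The lip is an aluminium ledge 224 long (along hood y), standing 41 out of the window towards the robot; its flat underside is at this height (105 above the bench when closed), its front edge is 8 high, rounded. A sheet slopes from it up and back to the window, 31 up. Axes as the hood's.
- pointer_tip (a point): Tip of the small black pointer clamped on the scale of the hood's right post; it is fixed, points left to the lip's right-hand end and marks the working height, 50 to 107 mm above the closed lip. The tip is 13 in front of the window's middle plane and 2 beside the end of the lip.
- gate (a joint): How far (m) the blast gate's plate is pushed down: 0 to 0.015 at the start (shut, its round hole stands above the frame), 0.075 at the lower stop (open). Friction holds it; pushing takes down takes about 4 to 6 N.
- gate_knob_top (a point): Centre of the flat top of the round black push knob (44 across, 18 high) on the upper end of the gate's plate, 78 from the hood's right wall (hood x = 40, y = -253). It moves straight down: 262 above the bench when fully up, 187 when fully down.
- masking_tape: Loose roll of masking tape, 100 across, 25 high, lying flat in front of the hood's right part. Origin at the centre of its underside.
- offcut: Loose pale timber offcut 60 x 150 x 30, lying flat in front of the hood's left part. Origin at the centre of its underside.
- sanding_block: Loose sanding block 65 x 110 x 37 in front of the fan box. Origin at the centre of its underside.

How it is judged:
By the outcome, as a careful person would: the job done as asked, in the order asked, and still so for the second after the job is handed in, with the robot touching nothing.
It also fails if it takes over 56 s, if anything falls off the work surface, if the arm or the gripper's body presses on something with over 40 N, if the wrist force passes 120 N, or if a joint passes its speed limit or range.

## Robot

A 6-joint arm with a two-finger parallel gripper is mounted at the origin on a cart in front of the work surface, level with it; the furniture and walls round the work are solid. World frame = base frame: x ahead of the robot, y to its left, z up, the work surface at z = 0. Lengths are in m, angles in rad, forces in N, time in s.
With the tool pointing down it reaches from about 0.275 to 0.75 m from the base axis. Payload 10.2 kg.
Tool frame: the origin (TCP) lies between the finger pads; the fingertips stand arm.tip_extent ahead of it and the grasp point (between the pads) is the TCP (arm.tip_extent is the distance from the TCP to the fingertips, in m); z points along the fingers, y is the direction in which the jaws open and shut (so a half turn about z gives the same grasp; the last joint's range is limited). The gripper opens to 85 mm and grips with 20 to 120 N. Pads are 22 mm wide; open, the fingers measure 114 mm over their backs; the gripper's body (76 mm by 85 mm) begins 54 mm behind the grasp point. The pads swing forward as they close: fully open they stand 13 mm farther back than shut.
Start: joints at [1.004, 0.313, 1.498, -0, 1.331, -0.223], TCP at [0.177, 0.494, 0.25] pointing down, gripper open.
Joint ranges: [-2.94, 2.94], [-0.97, 2.17], [0.19, 2.56], [-1.23, 4.37], [0.02, 3.11], [-2.88, 2.88]. Speed limits (rad/s): [2.39, 2.39, 3.01, 3.14, 3.14, 3.14].

## Interface

Orientations are given as a 3x3 rotation matrix whose columns are the frame's x, y, z axes.
In Python, from rig import arm gives the robot as it stands.
- The arm moves only by the tool apply_moves, never from a script. Its argument "increments" is one flat list of numbers, 7 for each row, row after row: the shift along the tool's x, y, z normalised to -1 to 1, where 1 is 3 cm, then the turn, a rotation vector about the tool's x, y, z normalised to -1 to 1, where 1 is 5 degrees, then the opening, from 0 (shut) to 1 (fully open). A call has 1 to 8 rows; each row shifts and turns the pose as measured when the row begins, along the tool's axes as they then stand; what a row does not reach is not made up. A row lasts 1/8 s, in which the tool goes at most 62.5 mm and 10.7 degrees, less where a joint would pass 70% of its speed; a pose out of reach is approached as far as the arm can. A call with a number of a shift or a turn outside -1 to 1 is refused whole. A call with a gripper value outside its range is refused whole. The fingers move at their own pace and stop on an object; the grip force is fixed at half the most. Time passes only in rows, so rows that do not move let the fingers close. It gives the time, the measured TCP pose, the force and the opening at its end, in the units of the state.
- arm.observe(): the state, without advancing time (a new reading comes with each control period).
- arm.get_image(name): name is "scene" or "top" or "wrist"; returns the picture (384x512x3 uint8, red, green, blue); there is no depth.
- arm.get_calibration(name): a dict with "fx", "fy", "cx", "cy" (pixels), "position" and "attitude" of the camera in the world; the wrist camera has in their place "hand_eye" (4x4, takes a point from camera to tool coordinates, whose origin is the TCP and whose axes are the flange's). Camera axes: x right, y down, z forward; pixel columns grow to the right and rows downward; lengths in m; the calibration is good to about 2 mm. A picture is of the moment at which its call begins: read the wrist's pose just before it. get_calibration takes no time and is no camera call.
- arm.sign_off(): hands the job in, once; it reports no verdict.
The state is a dict: "time": time; "joint_pos": joint angles; "joint_velocities": joint speeds; "joint_torque": joint torques, N m; "tool_pos": TCP position; "tcp_rot": TCP orientation; "wrist_force": force on the tool from outside, world axes, zero at the start; "ft_torque": the same for the moment, N m; "width": opening from 0.0 (shut) to 1.0 (fully open).
Only numpy, scipy, OpenCV 4.12 (cv2) and the standard library are available. Lean on these libraries where they do the work, as an engineer would, in place of code of your own. Each camera call takes 0.05 s, during which the arm holds its last target.

## Working session

There is one attempt and no reset: what is moved stays moved. The work goes in short steps, Python scripts to look and compute and a tool call to move; the robot and the scene stay as the last step left them, time stands still between calls to the robot, and variables do not carry over. Pictures are saved under pics/ and viewed, and the job is handed in when it is done.

Besides the shell and the picture viewer there is one more tool, called after "Call:" by a JSON object that holds its "method" and its "body", one argument or row to a line. apply_moves: Moves the arm, as the interface text tells. Its arguments: {"type":"object","properties":{"increments":{"type":"array","items":{"type":"number"}}},"required":["increments"]}

```bash
ls; mkdir -p pics; cat > h.py <<'E'
import numpy as np, cv2
from rig import arm
def snap(n,f):
    im=arm.get_image(n); cv2.imwrite('pics/'+f,im[:,:,::-1]); return im
E
python3 - <<'E'
from h import *
o=arm.observe(); print({k:np.round(v,3).tolist() for k,v in o.items()}, arm.tip_extent)
for n in ['scene','top','wrist']:
    snap(n,n+'0.png'); c=arm.get_calibration(n); print(n,{k:np.round(v,4).tolist() for k,v in c.items()})
E
```

```text
pics
{'time': 0.0, 'joint_pos': [1.004, 0.313, 1.498, -0.0, 1.331, -0.223], 'joint_velocities': [0.001, -0.0, -0.0, 0.0, -0.001, -0.001], 'joint_torque': [-0.0, -41.227, -25.973, -0.0, 0.004, 0.0], 'tool_pos': [0.177, 0.494, 0.25], 'tcp_rot': [[-0.941, 0.337, -0.001], [0.337, 0.941, -0.001], [0.0, -0.001, -1.0]], 'wrist_force': [-1.13, -0.107, 0.312], 'ft_torque': [0.016, -0.018, 0.03], 'width': 1.001} 0.019
scene {'fx': 482.0686, 'fy': 482.0686, 'cx': 258.9141, 'cy': 195.4975, 'position': [0.0205, -0.5703, 1.1939], 'attitude': [[0.732, -0.533, 0.4242], [-0.6812, -0.5637, 0.4672], [-0.0099, -0.631, -0.7758]]}
top {'fx': 357.6627, 'fy': 357.6627, 'cx': 256.3187, 'cy': 192.5273, 'position': [0.4631, 0.0401, 1.1137], 'attitude': [[0.0219, -0.9892, 0.1452], [-0.9993, -0.0171, 0.0342], [-0.0313, -0.1459, -0.9888]]}
wrist {'fx': 280.3676, 'fy': 280.3676, 'cx': 253.2839, 'cy': 191.944, 'hand_eye': [[-0.0016, -0.9643, -0.2649, 0.0668], [1.0, -0.0014, -0.0011, -0.0003], [0.0007, -0.2649, 0.9643, -0.1244], [0.0, 0.0, 0.0, 1.0]]}
```

View pics/scene0.png

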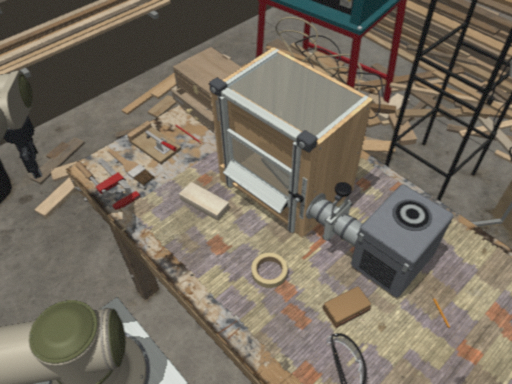

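View pics/top0.png

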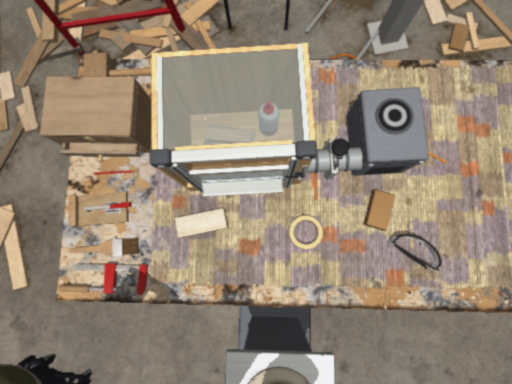

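View pics/wrist0.png

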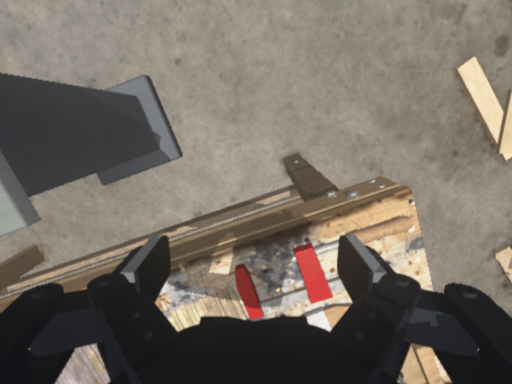

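```bash
python3 - <<'E'
from h import *
a=cv2.imread('pics/scene0.png'); cv2.imwrite('pics/s0z.png',cv2.resize(a[60:270,200:400],None,fx=2.85,fy=2.85,interpolation=cv2.INTER_CUBIC))
a=cv2.imread('pics/top0.png'); cv2.imwrite('pics/t0z.png',cv2.resize(a[120:260,140:440],None,fx=2.66,fy=2.66,interpolation=cv2.INTER_CUBIC))
E
```

```text
(no output)
```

View pics/s0z.png

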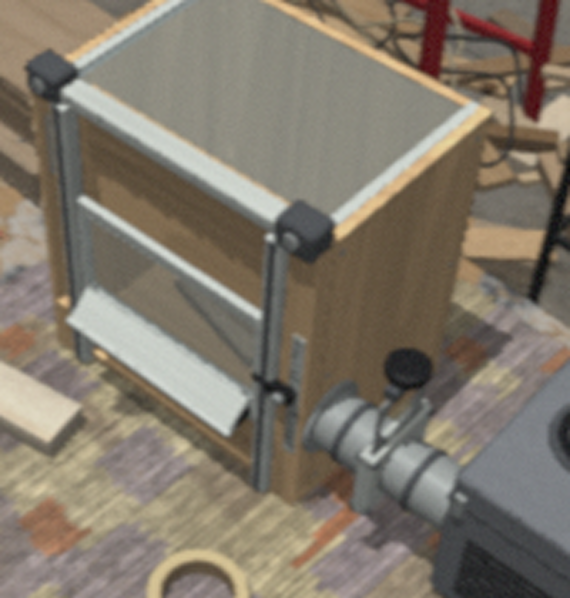

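View pics/t0z.png

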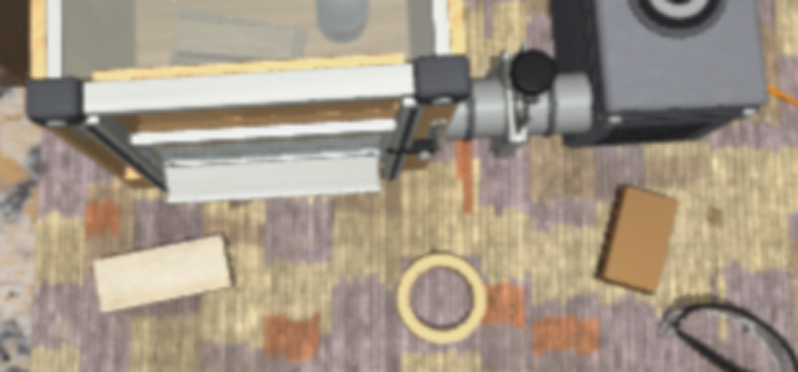

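```bash
cat >> h.py <<'E'
def ray(n,u,v):
    c=arm.get_calibration(n); R=np.array(c['attitude']); d=R@np.array([(u-c['cx'])/c['fx'],(v-c['cy'])/c['fy'],1]); return np.array(c['position']),d/np.linalg.norm(d)
def onz(n,u,v,z):
    p,d=ray(n,u,v); return p+d*(z-p[2])/d[2]
def tri(*obs):
    A=np.zeros((3,3));b=np.zeros(3);rs=[ray(*o) for o in obs]
    for p,d in rs:
        M=np.eye(3)-np.outer(d,d);A+=M;b+=M@p
    X=np.linalg.solve(A,b); return X,[round(float(np.linalg.norm((np.eye(3)-np.outer(d,d))@(X-p)))*1000,1) for p,d in rs]
def proj(n,X):
    c=arm.get_calibration(n); R=np.array(c['attitude']); q=R.T@(np.array(X)-np.array(c['position'])); return np.array([c['fx']*q[0]/q[2]+c['cx'],c['fy']*q[1]/q[2]+c['cy']]).round(1)
E
python3 - <<'E'
from h import *
Z=lambda u,v:(u/2.85+200,v/2.85+60)
T=lambda u,v:(u/2.66+140,v/2.66+120)
def t(name,s,tt):
    print(name,[x.round(4).tolist() if hasattr(x,'round') else x for x in tri(('scene',*Z(*s)),('top',*T(*tt)))])
t('knobtop',(409,364),(534,70))
t('lip R',(232,433),(380,188))
t('lip L',(69,322),(168,201))
t('ptr',(255,380),(415,150))
t('headR',(330,210),(468,92))
t('postTopL',(30,75),(28,95))
for z in (.105,): print(onz('top',*T(380,188),z),onz('top',*T(168,201),z),onz('scene',*Z(232,433),z),onz('scene',*Z(69,322),z))
s=cv2.imread('pics/scene0.png');tt=cv2.imread('pics/top0.png')
for im,(u,v),n in ((s,(343,188),'scene'),(tt,(340,147),'top')):
    m=np.zeros(im.shape[:2],np.uint8); m[v-16:v+16,u-16:u+16]=(im[v-16:v+16,u-16:u+16].max(2)<75)*255
    c=max(cv2.findContours(m,0,1)[0],key=cv2.contourArea); print(n,cv2.boundingRect(c),cv2.fitEllipse(c))
for z in (.0,.025): print(onz('top',*T(443,298),z))
E
```

```text
knobtop [[0.7067, -0.1347, 0.2565], [0.4, 0.4]]
lip R [[0.6193, -0.0016, 0.1057], [1.9, 1.9]]
lip L [[0.6017, 0.2273, 0.0989], [1.3, 1.3]]
ptr [[0.6347, -0.0261, 0.2011], [7.5, 7.5]]
headR [[0.6509, -0.0582, 0.4235], [10.3, 10.3]]
postTopL [[0.6469, 0.302, 0.3601], [5.1, 5.1]]
[ 6.17833894e-01 -5.47126818e-04  1.05000000e-01] [0.59979318 0.22694591 0.105     ] [ 0.62139509 -0.00220241  0.105     ] [0.59947693 0.22207154 0.105     ]
scene (335, 182, 18, 19) ((342.4378662109375, 190.27609252929688), (16.25108528137207, 18.83839988708496), 40.80705642700195)
top (331, 131, 25, 27) ((343.5639343261719, 143.97654724121094), (16.607831954956055, 30.1046085357666), 48.98157501220703)
[ 0.5061426  -0.07912404  0.        ]
[ 0.50517534 -0.07644882  0.025     ]
```

Call:
{"method": "apply_moves", "body": {
  "increments": [0, 0, -0.7, 0, 0, -0.97, 0, 0, 0, -0.7, 0, 0, -0.97, 0, 0, 0, -0.7, 0, 0, -0.97, 0, 0, 0, -0.7, 0, 0, -0.97, 0, 0, 0, -0.7, 0, 0, -0.97, 0]
}}

```text
time: 0.78
tool_pos: [0.1765, 0.4936, 0.3552]
tcp_rot: [[-0.996, -0.093, -0.004], [-0.093, 0.996, -0.006], [0.005, -0.006, -1.0]]
wrist_force: [0.4, 0.0, 1.7]
width: -0.001
```

Call:
{"method": "apply_moves", "body": {
  "increments": [-0.39, -0.9, 0, 0, 0, 0, 0, -0.39, -0.9, 0, 0, 0, 0, 0, -0.39, -0.9, 0, 0, 0, 0, 0, -0.39, -0.9, 0, 0, 0, 0, 0, -0.39, -0.9, 0, 0, 0, 0, 0, -0.39, -0.9, 0, 0, 0, 0, 0, -0.39, -0.9, 0, 0, 0, 0, 0, -0.39, -0.9, 0, 0, 0, 0, 0]
}}

```text
time: 1.78
tool_pos: [0.2922, 0.282, 0.3557]
tcp_rot: [[-0.995, -0.097, -0.005], [-0.097, 0.995, -0.006], [0.005, -0.006, -1.0]]
wrist_force: [-0.1, 0.3, 0.5]
width: 0.0
```

```bash
python3 - <<'E'
from h import *
import json
o=arm.observe(); print({k:np.round(v,3).tolist() for k,v in o.items()})
snap('wrist','w1.png')
E
```

```text
{'time': 1.775, 'joint_pos': [0.479, -0.013, 1.607, -0.004, 1.555, -1.189], 'joint_velocities': [-0.615, -0.169, 0.17, -0.007, -0.003, -0.611], 'joint_torque': [4.349, -26.119, -27.667, 0.016, 0.076, 0.825], 'tool_pos': [0.292, 0.282, 0.356], 'tcp_rot': [[-0.995, -0.097, -0.005], [-0.097, 0.995, -0.006], [0.005, -0.006, -1.0]], 'wrist_force': [-0.144, 0.346, 0.516], 'ft_torque': [0.017, 0.021, -0.018], 'width': 0.0}
```

View pics/w1.png

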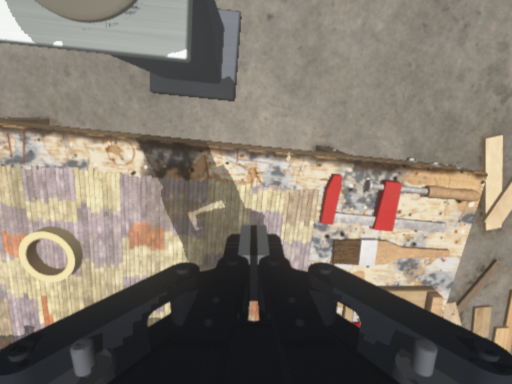

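Call:
{"method": "apply_moves", "body": {
  "increments": [-0.39, -0.9, 0, 0, 0, 0, 0, -0.39, -0.9, 0, 0, 0, 0, 0, -0.39, -0.9, 0, 0, 0, 0, 0, -0.39, -0.9, 0, 0, 0, 0, 0, -0.39, -0.9, 0, 0, 0, 0, 0, -0.39, -0.9, 0, 0, 0, 0, 0, -0.39, -0.9, 0, 0, 0, 0, 0, -0.39, -0.9, 0, 0, 0, 0, 0]
}}

```text
time: 2.82
tool_pos: [0.4094, 0.0675, 0.3557]
tcp_rot: [[-0.995, -0.097, -0.006], [-0.097, 0.995, -0.008], [0.007, -0.007, -1.0]]
wrist_force: [-0.9, 0.2, 0.1]
width: -0.0
```

Call:
{"method": "apply_moves", "body": {
  "increments": [-0.39, -0.9, 0, 0, 0, 0, 0, -0.39, -0.9, 0, 0, 0, 0, 0, -0.39, -0.9, 0, 0, 0, 0, 0, -0.39, -0.9, 0, 0, 0, 0, 0, -0.39, -0.9, 0, 0, 0, 0, 0, -0.39, -0.9, 0, 0, 0, 0, 0, -0.39, -0.9, 0, 0, 0, 0, 0, 0, 0, 0, 0, 0, 0, 0]
}}

```text
time: 3.82
tool_pos: [0.5118, -0.1201, 0.354]
tcp_rot: [[-0.996, -0.094, -0.011], [-0.094, 0.996, -0.006], [0.011, -0.005, -1.0]]
wrist_force: [-1.2, 0.7, -0.1]
width: -0.001
```

```bash
python3 - <<'E'
from h import *
o=arm.observe(); print({k:np.round(v,4).tolist() for k,v in o.items() if k in('time','joint_pos','joint_velocities','tool_pos','tcp_rot','wrist_force')})
snap('scene','s2.png');snap('wrist','w2.png')
E
```

```text
{'time': 3.825, 'joint_pos': [-0.449, 0.2696, 1.2889, -0.0098, 1.59, -2.1142], 'joint_velocities': [0.0202, -0.0253, 0.0182, 0.0079, 0.009, 0.0041], 'tool_pos': [0.5118, -0.1201, 0.354], 'tcp_rot': [[-0.9955, -0.0941, -0.0105], [-0.0941, 0.9955, -0.0058], [0.011, -0.0048, -0.9999]], 'wrist_force': [-1.1627, 0.6864, -0.1225]}
```

View pics/s2.png

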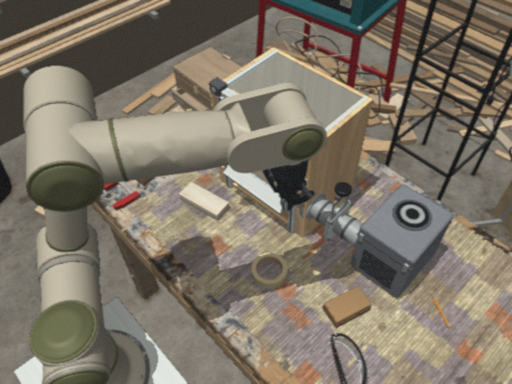

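View pics/w2.png

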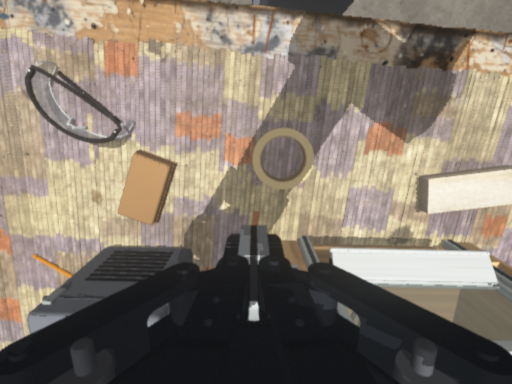

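```bash
cat > data.py <<'E'
D=[([1.004,0.313,1.498,0,1.331,-0.223],[.177,.494,.25]),([.479,-.013,1.607,-.004,1.555,-1.189],[.292,.282,.356]),([-.449,.2696,1.2889,-.0098,1.59,-2.1142],[.5118,-.1201,.354])]
E
python3 - <<'E'
from h import *
from data import D
for z in (.45,.5,.55,.6,.65,.7): print(z,proj('scene',[.512,-.12,z]),proj('scene',[.512,-.2,z]))
for q,p in D:
    c,s=np.cos(q[0]),np.sin(q[0]); print(np.round([c*p[0]+s*p[1], -s*p[0]+c*p[1],p[2]],4))
from scipy.optimize import least_squares
def f(x):
    a0,L1,L2,e,H=x; r=[]
    for q,p in D:
        c,s=np.cos(q[0]),np.sin(q[0]);b=q[1]+q[2]
        r+=[a0+L1*np.sin(q[1])+L2*np.sin(b)+e*np.cos(b)-(c*p[0]+s*p[1]), H+L1*np.cos(q[1])+L2*np.cos(b)-e*np.sin(b)-p[2]]
    return r
print(least_squares(f,[0,.4,.4,0,.1]).x, least_squares(lambda x:f([0,x[0],x[1],0,x[2]]),[.4,.4,.1]))
E
```

```text
0.45 [288.2 173. ] [316.7 194.8]
0.5 [289.1 156.2] [318.9 178.3]
0.55 [290.1 138. ] [321.3 160.2]
0.6 [291.2 118.2] [323.8 140.6]
0.65 [292.4  96.5] [326.7 119. ]
0.7 [293.8  72.8] [329.8  95.2]
[0.5118 0.1159 0.25  ]
[0.3891 0.1157 0.356 ]
[0.5132 0.114  0.354 ]
[-0.00229764  0.43985047  0.3979833   0.03321893 -0.04151433]      message: `gtol` termination condition is satisfied.
     success: True
      status: 1
         fun: [ 3.673e-03  5.706e-05  6.004e-04 -3.536e-04 -4.166e-03
                2.965e-04]
           x: [ 4.269e-01  3.954e-01 -6.204e-02]
        cost: 1.570964018225783e-05
         jac: [[ 3.079e-01  9.713e-01 -0.000e+00]
               [ 9.514e-01 -2.379e-01  1.000e+00]
               ...
               [ 2.663e-01  9.999e-01 -0.000e+00]
               [ 9.639e-01  1.230e-02  1.000e+00]]
        grad: [ 2.497e-10 -2.389e-10  3.445e-10]
  optimality: 3.444610707781237e-10
 active_mask: [ 0.000e+00  0.000e+00  0.000e+00]
        nfev: 2
        njev: 2
```

Call:
{"method": "apply_moves", "body": {
  "increments": [-0.6, -0.6, 0, 0, 0, 0, 0, -0.8, -0.4, 0, 0, 0, 0, 0, -0.8, -0.3, 0, 0, 0, 0, 0, -0.8, -0.1, 0, 0, 0, 0, 0, -0.8, 0, 0, 0, 0, 0, 0, -0.8, 0, 0, 0, 0, 0, 0, 0, 0, 0, 0, 0, 0, 0]
}}

```text
time: 4.8
tool_pos: [0.6549, -0.1401, 0.3561]
tcp_rot: [[-0.995, -0.102, -0.008], [-0.102, 0.995, -0.006], [0.008, -0.005, -1.0]]
wrist_force: [-0.3, -0.0, -0.3]
width: 0.002
```

```bash
python3 - <<'E'
from h import *
o=arm.observe(); print({k:np.round(v,4).tolist() for k,v in o.items() if k in('time','joint_pos','joint_velocities','tool_pos','tcp_rot','wrist_force')})
a=snap('scene','s3.png');b=snap('top','t3.png')
cv2.imwrite('pics/st3.png',cv2.resize(np.hstack([a[:,:],b[:,130:400]])[:,:,::-1],(782,384)))
E
```

```text
{'time': 4.8, 'joint_pos': [-0.3822, 0.6445, 0.7274, -0.0087, 1.7745, -2.0573], 'joint_velocities': [0.0009, -0.041, 0.0334, -0.005, -0.0002, -0.0004], 'tool_pos': [0.6549, -0.1401, 0.3561], 'tcp_rot': [[-0.9947, -0.1024, -0.0077], [-0.1024, 0.9947, -0.0061], [0.0083, -0.0052, -1.0]], 'wrist_force': [-0.2739, -0.0202, -0.2636]}
```

View pics/st3.png

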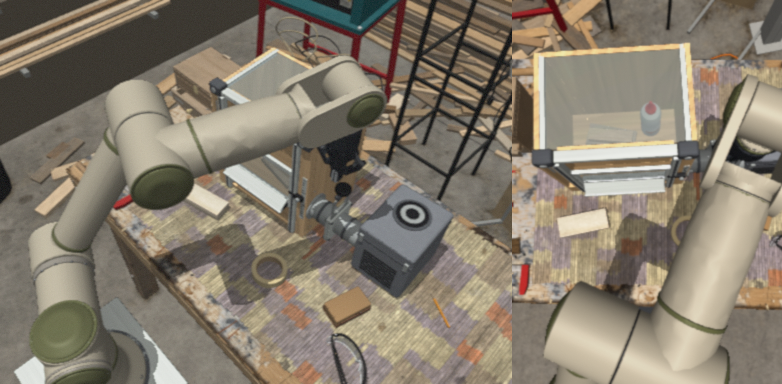

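```bash
python3 - <<'E'
from h import *
for z in (.5,.55,.6): print(z,onz('top',323,185,z),onz('top',350,95,z), onz('top',308,150,.42), onz('scene',365,108,z))
E
```

```text
0.5 [ 0.56834406 -0.05386445  0.5       ] [ 0.73275439 -0.10284089  0.5       ] [ 0.6521174  -0.03682848  0.42      ] [ 0.73392582 -0.13141902  0.5       ]
0.55 [ 0.55976562 -0.04621282  0.55      ] [ 0.7107808  -0.09119896  0.55      ] [ 0.6521174  -0.03682848  0.42      ] [ 0.68251959 -0.16304072  0.55      ]
0.6 [ 0.55118718 -0.03856118  0.6       ] [ 0.68880721 -0.07955702  0.6       ] [ 0.6521174  -0.03682848  0.42      ] [ 0.63111336 -0.19466243  0.6       ]
```

```bash
python3 - <<'E'
from h import *
b=cv2.imread('pics/t3.png'); cv2.imwrite('pics/t3z.png',cv2.resize(b[50:260,260:460],None,fx=2.8,fy=2.8,interpolation=cv2.INTER_CUBIC))
E
```

```text
(no output)
```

View pics/t3z.png

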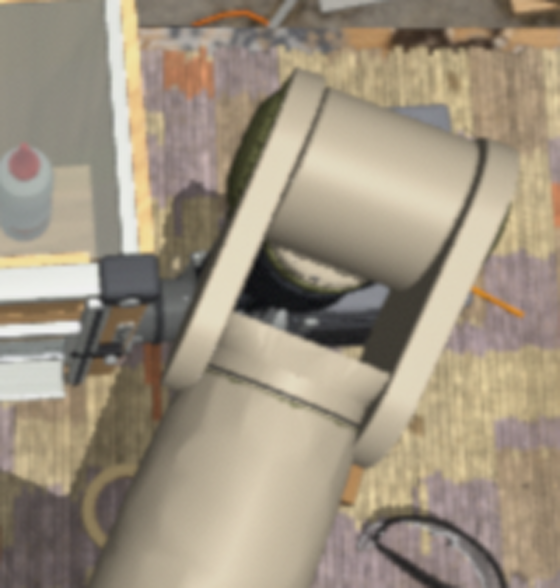

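Call:
{"method": "apply_moves", "body": {
  "increments": [0, 0, 0, -1, 0, 0, 0, 0, 0, 0, -1, 0, 0, 0, 0, 0, 0, -1, 0, 0, 0, 0, 0, 0, -1, 0, 0, 0, 0, 0, 0, 0, 0, 0, 0]
}}

```text
time: 5.52
tool_pos: [0.6501, -0.139, 0.3618]
tcp_rot: [[-0.995, -0.094, -0.039], [-0.102, 0.934, 0.342], [0.004, 0.344, -0.939]]
wrist_force: [-0.1, -0.8, -0.0]
width: 0.0
```

```bash
cat > go.py <<'E'
# usage: python3 go.py x y z  -> total tool-axes shift (units of 3cm) to reach
from h import *
import sys
o=arm.observe(); p=np.array(o['tool_pos']);R=np.array(o['tcp_rot'])
print('t',o['time'],'p',p.round(4),'tip',(p+.019*R[:,2]).round(4),'q',np.round(o['joint_pos'],3),'F',np.round(o['wrist_force'],1)); print(R.round(3))
if len(sys.argv)>3:
    g=np.array([float(v) for v in sys.argv[1:4]]); print('units',((R.T@(g-p))/.03).round(3))
E
python3 go.py .709 -.141 .30
```

```text
t 5.525 p [ 0.6501 -0.139   0.3618] tip [ 0.6494 -0.1326  0.344 ] q [-0.49   0.719  0.622  0.315  1.986 -2.061] F [-0.1 -0.8 -0. ]
[[-0.995 -0.094 -0.039]
 [-0.102  0.934  0.342]
 [ 0.004  0.344 -0.939]]
units [-1.955 -0.954  1.836]
```

Call:
{"method": "apply_moves", "body": {
  "increments": [-0.5, -0.24, 0.45, 0, 0, 0, 0, -0.5, -0.24, 0.45, 0, 0, 0, 0, -0.5, -0.24, 0.45, 0, 0, 0, 0, -0.5, -0.24, 0.45, 0, 0, 0, 0, 0, 0, 0, 0, 0, 0, 0]
}}

```text
time: 6.15
tool_pos: [0.7106, -0.1394, 0.3045]
tcp_rot: [[-0.995, -0.097, -0.034], [-0.103, 0.938, 0.33], [-0.001, 0.332, -0.943]]
wrist_force: [0.5, -0.5, -0.3]
width: 0.003
```

```bash
python3 go.py .709 -.141 .285; python3 - <<'E'
from h import *
a=snap('scene','s4.png'); b=snap('top','t4.png')
cv2.imwrite('pics/st4.png',np.hstack([cv2.resize(a[60:260,250:450],(400,400)),cv2.resize(b[60:260,240:440],(400,400))])[:,:,::-1])
E
```

```text
t 6.15 p [ 0.7106 -0.1394  0.3045] tip [ 0.71   -0.1331  0.2866] q [-0.449  0.909  0.422  0.312  1.974 -2.023] F [ 0.5 -0.5 -0.3]
[[-0.995 -0.097 -0.034]
 [-0.103  0.938  0.33 ]
 [-0.001  0.332 -0.943]]
units [ 0.059 -0.261  0.599]
```

View pics/st4.png

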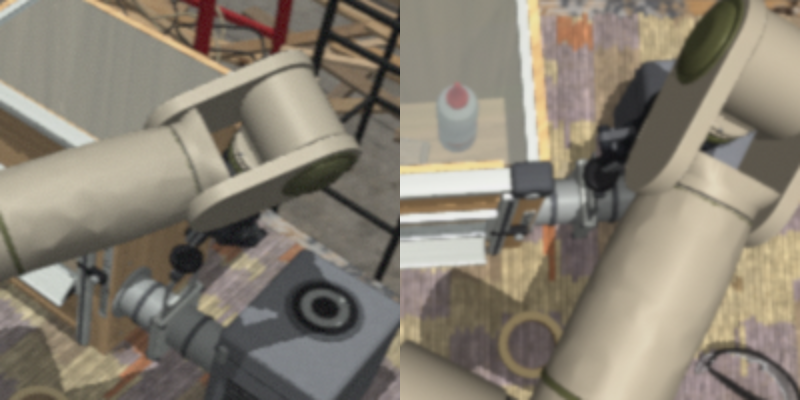

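Call:
{"method": "apply_moves", "body": {
  "increments": [0, -0.12, 0.33, 0, 0, 0, 0, 0, -0.12, 0.33, 0, 0, 0, 0, 0, -0.12, 0.33, 0, 0, 0, 0, 0, -0.12, 0.33, 0, 0, 0, 0, 0, -0.12, 0.33, 0, 0, 0, 0]
}}

```text
time: 6.88
tool_pos: [0.7095, -0.14, 0.2595]
tcp_rot: [[-0.995, -0.102, -0.022], [-0.103, 0.94, 0.325], [-0.012, 0.325, -0.946]]
wrist_force: [-0.5, 1.1, 4.9]
width: -0.001
```

```bash
python3 go.py .709 -.141 .206; python3 - <<'E'
from h import *
a=snap('scene','s5.png'); b=snap('top','t5.png')
cv2.imwrite('pics/st5.png',np.hstack([cv2.resize(a[60:260,250:450],(400,400)),cv2.resize(b[60:260,240:440],(400,400))])[:,:,::-1])
E
```

```text
t 6.875 p [ 0.7095 -0.14    0.2595] tip [ 0.7091 -0.1338  0.2416] q [-0.451  0.88   0.588  0.297  1.831 -2.073] F [-0.5  1.1  4.9]
[[-0.995 -0.102 -0.022]
 [-0.103  0.94   0.325]
 [-0.012  0.325 -0.946]]
units [ 0.042 -0.61   1.677]
```

View pics/st5.png

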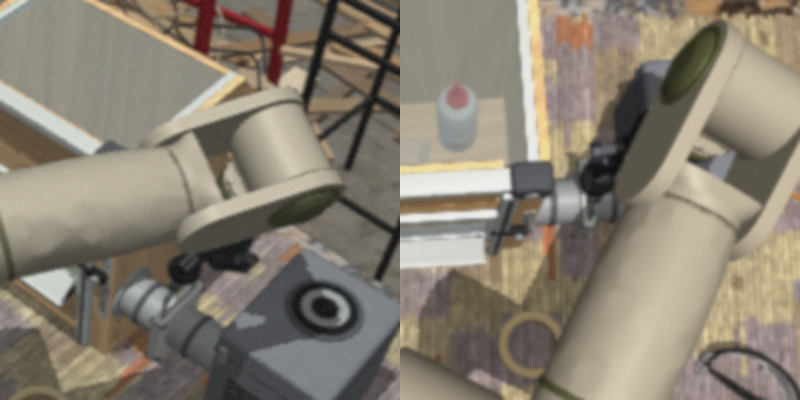

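Call:
{"method": "apply_moves", "body": {
  "increments": [0, -0.12, 0.33, 0, 0, 0, 0, 0, -0.12, 0.33, 0, 0, 0, 0, 0, -0.12, 0.33, 0, 0, 0, 0, 0, -0.12, 0.33, 0, 0, 0, 0]
}}

```text
time: 7.48
tool_pos: [0.7096, -0.1402, 0.2174]
tcp_rot: [[-0.994, -0.103, -0.022], [-0.104, 0.94, 0.325], [-0.012, 0.326, -0.945]]
wrist_force: [-1.8, 2.0, 5.1]
width: -0.001
```

```bash
python3 go.py .709 -.141 .206
```

```text
t 7.475 p [ 0.7096 -0.1402  0.2174] tip [ 0.7092 -0.134   0.1994] q [-0.451  0.887  0.68   0.291  1.737 -2.103] F [-1.8  2.   5.1]
[[-0.994 -0.103 -0.022]
 [-0.104  0.94   0.325]
 [-0.012  0.326 -0.945]]
units [ 0.027 -0.147  0.351]
```

Call:
{"method": "apply_moves", "body": {
  "increments": [0, -0.08, 0.2, 0, 0, 0, 0, 0, -0.08, 0.2, 0, 0, 0, 0]
}}

```text
time: 7.72
tool_pos: [0.7097, -0.1404, 0.2059]
tcp_rot: [[-0.994, -0.104, -0.021], [-0.105, 0.94, 0.326], [-0.014, 0.326, -0.945]]
wrist_force: [-11.0, 1.6, 34.8]
width: -0.005
```

Call:
{"method": "apply_moves", "body": {
  "increments": [0, -0.08, 0.2, 0, 0, 0, 0]
}}

```text
time: 7.85
tool_pos: [0.7098, -0.1405, 0.2057]
tcp_rot: [[-0.994, -0.107, -0.017], [-0.107, 0.939, 0.326], [-0.019, 0.326, -0.945]]
wrist_force: [-16.7, 3.0, 45.6]
width: -0.003
```

Call:
{"method": "apply_moves", "body": {
  "increments": [0, 0.15, -0.4, 0, 0, 0, 0, 0, 0.2, -0.55, 0, 0, 0, 0, 0, 0.3, -0.8, 0, 0, 0, 0, 0, 0.3, -0.8, 0, 0, 0, 0, 0, 0.3, -0.8, 0, 0, 0, 0, 0.3, 0.3, -0.8, 0, 0, 0, 0, 0.6, 0.2, -0.4, 0, 0, 0, 0, 0.8, 0, 0, 0, 0, 0, 0]
}}

```text
time: 8.85
tool_pos: [0.6561, -0.1424, 0.3536]
tcp_rot: [[-0.994, -0.105, -0.017], [-0.105, 0.941, 0.322], [-0.018, 0.322, -0.946]]
wrist_force: [0.6, -0.5, 0.8]
width: -0.004
```

Call:
{"method": "apply_moves", "body": {
  "increments": [0.9, 0, 0, 0, 0, 0, 0, 0.9, 0, 0, 0, 0, 0, 0, 0.9, 0, 0, 0, 0, 0, 0, 0.9, 0, 0, 0, 0, 0, 0, 0.9, 0, 0, 0, 0, 0, 0, 0.5, 0, 0, 0, 0, 0, 0, 0, 0, 0, 0, 0, 0, 0]
}}

```text
time: 9.72
tool_pos: [0.5018, -0.1599, 0.3512]
tcp_rot: [[-0.995, -0.101, -0.016], [-0.101, 0.942, 0.319], [-0.017, 0.319, -0.948]]
wrist_force: [0.7, -0.3, -0.3]
width: -0.002
```

```bash
python3 go.py .709 -.141 .206; python3 - <<'E'
from h import *
a=snap('scene','s6.png'); b=snap('top','t6.png'); c=snap('wrist','w6.png')
cv2.imwrite('pics/st6.png',np.hstack([cv2.resize(a[60:260,200:400],(400,400)),cv2.resize(b[60:260,240:440],(400,400))])[:,:,::-1])
E
```

```text
t 9.725 p [ 0.5018 -0.1599  0.3512] tip [ 0.5015 -0.1539  0.3332] q [-0.646  0.344  1.228  0.253  1.776 -2.295] F [ 0.7 -0.3 -0.3]
[[-0.995 -0.101 -0.016]
 [-0.101  0.942  0.319]
 [-0.017  0.319 -0.948]]
units [-6.85  -1.651  4.677]
```

View pics/st6.png

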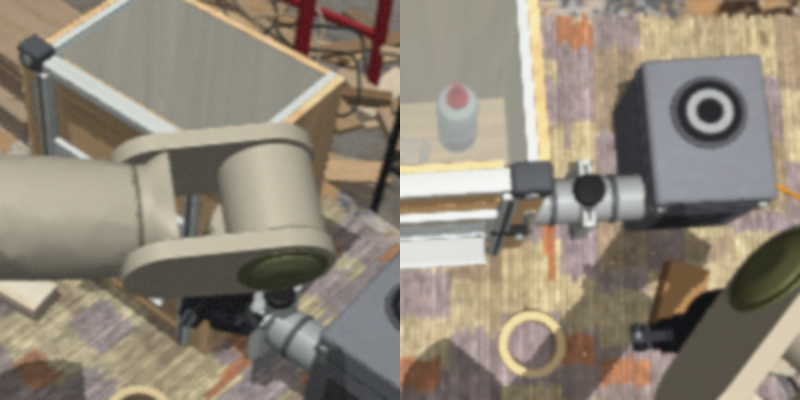

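View pics/w6.png

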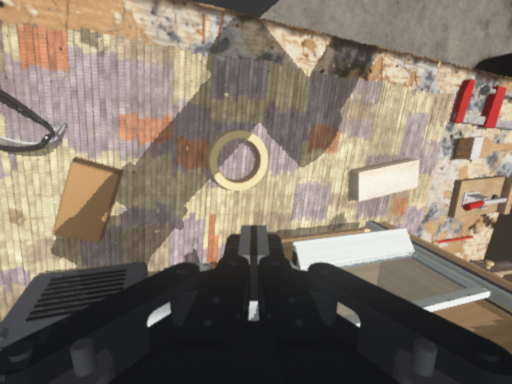

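```bash
cat > kin.py <<'E'
import numpy as np
from scipy.spatial.transform import Rotation as Ro
from scipy.optimize import least_squares
D=[([1.004,0.313,1.498,0,1.331,-0.223],[.177,.494,.25],[[-0.941,0.337,-0.001],[0.337,0.941,-0.001],[0,-0.001,-1]]),
([-.449,.2696,1.2889,-.0098,1.59,-2.1142],[.5118,-.1201,.354],[[-0.9955,-0.0941,-0.0105],[-0.0941,0.9955,-0.0058],[0.011,-0.0048,-0.9999]]),
([-0.3822,0.6445,0.7274,-0.0087,1.7745,-2.0573],[0.6549,-0.1401,0.3561],[[-0.9947,-0.1024,-0.0077],[-0.1024,0.9947,-0.0061],[0.0083,-0.0052,-1]]),
([-0.49,0.719,0.622,0.315,1.986,-2.061],[0.6501,-0.139,0.3618],[[-0.995,-0.094,-0.039],[-0.102,0.934,0.342],[0.004,0.344,-0.939]]),
([-0.449,0.909,0.422,0.312,1.974,-2.023],[0.7106,-0.1394,0.3045],[[-0.995,-0.097,-0.034],[-0.103,0.938,0.33],[-0.001,0.332,-0.943]]),
([-0.451,0.887,0.68,0.291,1.737,-2.103],[0.7096,-0.1402,0.2174],[[-0.994,-0.103,-0.022],[-0.104,0.94,0.325],[-0.012,0.326,-0.945]]),
([-0.646,0.344,1.228,0.253,1.776,-2.295],[0.5018,-0.1599,0.3512],[[-0.995,-0.101,-0.016],[-0.101,0.942,0.319],[-0.017,0.319,-0.948]])]
rz=lambda a:Ro.from_euler('z',a).as_matrix(); ry=lambda a:Ro.from_euler('y',a).as_matrix()
P0=[0,.0,.44,.4,.0,.3,.25,.1157]
def fk(q,P,full=False):
    a0,h,L1,L2,e,_,Lt,d=P
    R=rz(q[0]); p=R@[a0,d,h]; S=p
    R=R@ry(q[1]); p=p+R@[0,0,L1]; E=p
    R=R@ry(q[2]); p=p+R@[e,0,L2]
    R=R@rz(SG[0]*q[3])@ry(q[4]); W=p; p=p+R@[0,0,Lt]
    R=R@rz(SG[1]*q[5]+SG[2])
    return (p,R,W,E) if full else (p,R)
SG=[-1,1,np.pi/2]
def fit():
    def f(P):
        return np.concatenate([fk(q,P)[0]-p for q,p,_ in D]+[[1e-3*(P[5]-.3)]])
    return least_squares(f,P0)
E
python3 - <<'E'
import kin,numpy as np
from kin import *
for s in (1,-1):
  for s6 in (1,-1):
    for o in (0,np.pi/2,np.pi,-np.pi/2):
      kin.SG[:]=[s,s6,o]; r=fit(); P=r.x
      print(s,s6,round(o,2),P.round(4),round(np.sqrt(r.cost*2/21)*1e3,2),np.round([np.abs(fk(q,P)[1]-np.array(R)).max() for q,p,R in D],2))
E
```

```text
1 1 0 [-3.000e-04  2.007e-01  4.395e-01  3.975e-01  3.860e-02  3.000e-01
  2.367e-01  1.162e-01] 0.12 [1.28 1.09 1.1  1.09 1.09 1.1  1.1 ]
1 1 1.57 [-3.000e-04  2.007e-01  4.395e-01  3.975e-01  3.860e-02  3.000e-01
  2.367e-01  1.162e-01] 0.12 [0. 0. 0. 0. 0. 0. 0.]
1 1 3.14 [-3.000e-04  2.007e-01  4.395e-01  3.975e-01  3.860e-02  3.000e-01
  2.367e-01  1.162e-01] 0.12 [1.28 1.09 1.1  1.09 1.09 1.1  1.1 ]
1 1 -1.57 [-3.000e-04  2.007e-01  4.395e-01  3.975e-01  3.860e-02  3.000e-01
  2.367e-01  1.162e-01] 0.12 [1.88 1.99 1.99 1.99 1.99 1.99 1.99]
1 -1 0 [-3.000e-04  2.007e-01  4.395e-01  3.975e-01  3.860e-02  3.000e-01
  2.367e-01  1.162e-01] 0.12 [1.04 1.83 1.76 1.77 1.72 1.81 1.97]
1 -1 1.57 [-3.000e-04  2.007e-01  4.395e-01  3.975e-01  3.860e-02  3.000e-01
  2.367e-01  1.162e-01] 0.12 [0.37 1.54 1.64 1.63 1.69 1.57 1.22]
1 -1 3.14 [-3.000e-04  2.007e-01  4.395e-01  3.975e-01  3.860e-02  3.000e-01
  2.367e-01  1.162e-01] 0.12 [1.65 0.45 0.54 0.54 0.59 0.47 0.12]
1 -1 -1.57 [-3.000e-04  2.007e-01  4.395e-01  3.975e-01  3.860e-02  3.000e-01
  2.367e-01  1.162e-01] 0.12 [1.64 0.93 0.87
[... 265 characters left out ...]
[ 0.0019 -0.1254  0.3814  0.3902  0.0082  0.3    -0.1181  0.1344] 19.0 [1.28 1.09 1.1  1.08 1.08 1.09 1.1 ]
-1 1 -1.57 [ 0.0019 -0.1254  0.3814  0.3902  0.0082  0.3    -0.1181  0.1344] 19.0 [1.88 1.99 1.99 1.94 1.95 1.95 1.94]
-1 -1 0 [ 0.0019 -0.1254  0.3814  0.3902  0.0082  0.3    -0.1181  0.1344] 19.0 [1.04 1.83 1.76 1.82 1.79 1.79 1.93]
-1 -1 1.57 [ 0.0019 -0.1254  0.3814  0.3902  0.0082  0.3    -0.1181  0.1344] 19.0 [0.37 1.54 1.64 1.46 1.53 1.53 1.17]
-1 -1 3.14 [ 0.0019 -0.1254  0.3814  0.3902  0.0082  0.3    -0.1181  0.1344] 19.0 [1.65 0.45 0.54 0.5  0.51 0.51 0.39]
-1 -1 -1.57 [ 0.0019 -0.1254  0.3814  0.3902  0.0082  0.3    -0.1181  0.1344] 19.0 [1.64 0.93 0.86 0.98 0.94 0.95 1.09]
```

```bash
cat >> kin.py <<'E'
SG[:]=[1,1,np.pi/2]
P=fit().x
LO=np.array([-2.94,-.97,.19,-1.23,.02,-2.88]);HI=np.array([2.94,2.17,2.56,4.37,3.11,2.88])
def ik(p,R,seed):
    f=lambda q:(lambda a:np.concatenate([(a[0]-p)*5,Ro.from_matrix(a[1]@R.T).as_rotvec()]))(fk(q,P))
    return least_squares(f,np.clip(seed,LO+1e-3,HI-1e-3),bounds=(LO,HI))
def orient(yaw,pitch,roll): # tool z: azimuth yaw, pitch down; roll 0: tool x up ; degrees
    z=rz(np.radians(yaw))@ry(np.radians(pitch))
    z,up=z@[1,0,0],z@[0,0,1]
    R=np.column_stack([up,np.cross(z,up),z]); return R@rz(np.radians(roll))
E
python3 - <<'E'
from kin import *
rng=np.random.default_rng(0)
tipgoal=np.array([.632,.114,.088])
for yaw in (-30,0,4.5,30):
  for pitch in (0,15,30):
    for roll in (0,90,-90,180):
      R=orient(yaw,pitch,roll); p=tipgoal-.019*R[:,2]; S=set()
      for k in range(14):
        r=ik(p,R,rng.uniform(LO,HI))
        if r.cost<1e-7: S.add(tuple(np.round(r.x,2)))
      for s in S: print(yaw,pitch,roll,s,'elbow',fk(s,P,1)[3].round(2),'wrist',fk(s,P,1)[2].round(2))
E
```

```text
-30 0 0 (np.float64(0.29), np.float64(0.91), np.float64(1.84), np.float64(3.99), np.float64(1.31), np.float64(-1.86)) elbow [0.3  0.21 0.47] wrist [0.41 0.24 0.09]
-30 0 90 (np.float64(0.29), np.float64(0.91), np.float64(1.84), np.float64(3.99), np.float64(1.31), np.float64(-0.29)) elbow [0.3  0.21 0.47] wrist [0.41 0.24 0.09]
-30 0 -90 (np.float64(0.29), np.float64(0.91), np.float64(1.84), np.float64(3.99), np.float64(1.31), np.float64(2.85)) elbow [0.3  0.21 0.47] wrist [0.41 0.24 0.09]
-30 0 180 (np.float64(0.29), np.float64(0.91), np.float64(1.84), np.float64(3.99), np.float64(1.31), np.float64(1.28)) elbow [0.3  0.21 0.47] wrist [0.41 0.24 0.09]
-30 15 0 (np.float64(0.27), np.float64(0.76), np.float64(1.86), np.float64(4.13), np.float64(0.98), np.float64(-2.01)) elbow [0.26 0.19 0.52] wrist [0.42 0.24 0.16]
-30 15 90 (np.float64(0.27), np.float64(0.76), np.float64(1.86), np.float64(4.13), np.float64(0.98), np.float64(-0.44)) elbow [0.26 0.19 0.52] wrist [0.42 0.24 0.16]
-30 15 -90 (np.float64(0.27), np.float64(0.76), np.float64(1.86), np.float64(4.13), np.float64(0.98), np.float
[... 4308 characters left out ...]
  0.03 0.54] wrist [ 0.42 -0.01  0.16]
30 30 0 (np.float64(-0.26), np.float64(0.58), np.float64(1.99), np.float64(1.94), np.float64(0.72), np.float64(-0.94)) elbow [0.26 0.05 0.57] wrist [0.44 0.   0.21]
30 30 90 (np.float64(-0.26), np.float64(0.58), np.float64(1.99), np.float64(1.94), np.float64(0.72), np.float64(0.63)) elbow [0.26 0.05 0.57] wrist [0.44 0.   0.21]
30 30 -90 (np.float64(-0.26), np.float64(0.58), np.float64(1.99), np.float64(1.94), np.float64(0.72), np.float64(-2.51)) elbow [0.26 0.05 0.57] wrist [0.44 0.   0.21]
30 30 180 (np.float64(-0.26), np.float64(0.58), np.float64(1.99), np.float64(1.94), np.float64(0.72), np.float64(2.2)) elbow [0.26 0.05 0.57] wrist [0.44 0.   0.21]
```

```bash
cat > plan.py <<'E'
import sys
from kin import *
from h import arm
def inc(pa,Ra,pb,Rb):
    return np.concatenate([Ra.T@(pb-pa)/.03, np.degrees(Ro.from_matrix(Ra.T@Rb).as_rotvec())/5])
def plan(qb,n):
    qa=np.array(arm.observe()['joint_pos']); prev=fk(qa,P)
    for k in range(1,n+1):
        q=qa+(qb-qa)*k/n; f=fk(q,P,1); i=inc(*prev,f[0],f[1]); prev=f[:2]
        print(k,i.round(2).tolist(),'tcp',f[0].round(2),'tip',(f[0]+.019*f[1][:,2]).round(2),'W',f[2].round(2),'mx',np.abs(i).max().round(2))
E
python3 - <<'E'
from plan import *
from h import *
print('offcut',onz('top',162/2.66+140,272/2.66+120,.03),'knobproj',proj('top',[.7095,-.1345,.187]),proj('top',[.7067,-.1347,.257]))
tip=np.array([.55,.085,.085]); R=orient(5,12,0)
q0=np.array(arm.observe()['joint_pos'])
r=ik(tip-.019*R[:,2],R,[-.06,.5,2.2,2.98,.96,-1.5]); print(r.cost,r.x.round(3),fk(r.x,P,1)[2:])
r2=ik(tip+[.085,.007,-.004]-.019*R[:,2],R,r.x); print(r2.cost,r2.x.round(3))
r3=ik(tip+[.085,.007,.11]-.019*R[:,2],R,r.x); print(r3.cost,r3.x.round(3))
plan(r.x,26)
E
```

```text
offcut [0.52792143 0.24415769 0.03      ] knobproj [335.3 152.6] [340.7 146.4]
4.374476691059025e-21 [-0.18   0.698  2.341  2.866  1.262 -1.542] (array([0.30087268, 0.06320418, 0.13815592]), array([0.2983088 , 0.06367199, 0.53753061]))
2.498868567800633e-22 [-0.121  0.739  2.107  2.91   1.072 -1.502]
1.0913038735266302e-27 [-0.121  0.434  2.115  2.852  0.785 -1.407]
1 [-0.49, 0.74, 0.8, -1.15, -0.39, 0.11] tcp [ 0.51 -0.13  0.34] tip [ 0.51 -0.12  0.32] W [ 0.51 -0.23  0.55] mx 1.15
2 [-0.41, 0.7, 0.81, -1.16, -0.36, 0.2] tcp [ 0.53 -0.1   0.32] tip [ 0.53 -0.09  0.31] W [ 0.52 -0.22  0.53] mx 1.16
3 [-0.34, 0.65, 0.81, -1.16, -0.34, 0.29] tcp [ 0.53 -0.07  0.31] tip [ 0.54 -0.06  0.3 ] W [ 0.52 -0.21  0.5 ] mx 1.16
4 [-0.27, 0.59, 0.8, -1.16, -0.32, 0.38] tcp [ 0.54 -0.04  0.3 ] tip [ 0.54 -0.03  0.29] W [ 0.52 -0.2   0.48] mx 1.16
5 [-0.2, 0.52, 0.78, -1.15, -0.3, 0.47] tcp [ 0.55 -0.01  0.3 ] tip [ 0.55 -0.    0.28] W [ 0.53 -0.19  0.45] mx 1.15
6 [-0.15, 0.45, 0.75, -1.14, -0.29, 0.56] tcp [0.56 0.01 0.29] tip [0.56 0.03 0.28] W [ 0.53 -0.18  0.43] mx 1.14
7 [-0.1, 0.38, 0.71, -1
[... 1559 characters left out ...]
0.41 0.   0.18] mx 1.07
21 [-0.51, -0.2, -0.3, -0.75, -0.71, 1.04] tcp [0.6  0.12 0.19] tip [0.61 0.13 0.19] W [0.39 0.01 0.17] mx 1.04
22 [-0.58, -0.16, -0.37, -0.76, -0.74, 1.01] tcp [0.59 0.12 0.17] tip [0.61 0.12 0.17] W [0.37 0.02 0.16] mx 1.01
23 [-0.64, -0.1, -0.43, -0.77, -0.77, 0.97] tcp [0.58 0.11 0.15] tip [0.6  0.12 0.15] W [0.36 0.03 0.16] mx 0.97
24 [-0.7, -0.02, -0.49, -0.79, -0.8, 0.93] tcp [0.57 0.1  0.13] tip [0.59 0.11 0.13] W [0.34 0.04 0.15] mx 0.93
25 [-0.75, 0.06, -0.54, -0.82, -0.81, 0.88] tcp [0.55 0.09 0.11] tip [0.57 0.1  0.11] W [0.32 0.05 0.14] mx 0.88
26 [-0.79, 0.16, -0.58, -0.85, -0.82, 0.83] tcp [0.53 0.08 0.09] tip [0.55 0.08 0.09] W [0.3  0.06 0.14] mx 0.85
```

```bash
python3 - <<'E'
from plan import *
best=None
for yaw in (40,60,80):
  for roll in (0,-30,30,60):
    R=orient(yaw,15,roll); tip=np.array([.46,.0,.26])
    r=ik(tip-.019*R[:,2],R,[-.5,.4,1.6,1.6,1.4,-1.9]); print(yaw,roll,r.cost<1e-8,r.x.round(2),fk(r.x,P,1)[2].round(2))
R=orient(60,15,0); r=ik(np.array([.46,.0,.26])-.019*R[:,2],R,[-.5,.4,1.6,1.6,1.4,-1.9]); plan(r.x,16)
E
```

```text
40 0 True [-0.91  0.1   2.27  1.36  1.41 -0.79] [ 0.27 -0.16  0.33]
40 -30 True [-0.91  0.1   2.27  1.36  1.41 -1.31] [ 0.27 -0.16  0.33]
40 30 True [-0.91  0.1   2.27  1.36  1.41 -0.26] [ 0.27 -0.16  0.33]
40 60 True [-0.91  0.1   2.27  1.36  1.41  0.26] [ 0.27 -0.16  0.33]
60 0 True [-0.86  0.27  2.05  1.15  1.63 -0.8 ] [ 0.34 -0.21  0.33]
60 -30 True [-0.86  0.27  2.05  1.15  1.63 -1.33] [ 0.34 -0.21  0.33]
60 30 True [-0.86  0.27  2.05  1.15  1.63 -0.28] [ 0.34 -0.21  0.33]
60 60 True [-0.86  0.27  2.05  1.15  1.63  0.24] [ 0.34 -0.21  0.33]
80 0 True [-0.77  0.42  1.81  0.98  1.84 -0.83] [ 0.42 -0.24  0.33]
80 -30 True [-0.77  0.42  1.81  0.98  1.84 -1.35] [ 0.42 -0.24  0.33]
80 30 True [-0.77  0.42  1.81  0.98  1.84 -0.3 ] [ 0.42 -0.24  0.33]
80 60 True [-0.77  0.42  1.81  0.98  1.84  0.22] [ 0.42 -0.24  0.33]
1 [0.11, 0.22, 0.5, -0.77, -0.15, 1.23] tcp [ 0.5  -0.15  0.34] tip [ 0.5  -0.14  0.32] W [ 0.5  -0.24  0.56] mx 1.23
2 [0.14, 0.19, 0.48, -0.78, -0.1, 1.26] tcp [ 0.49 -0.14  0.33] tip [ 0.49 -0.13  0.31] W [ 0.49 -0.24  0.54] mx 1.26
3 [0.17, 0.16, 0.46, -0.78, -0.05, 1
[... 923 characters left out ...]
9, 0.26, -0.7, 0.34, 1.48] tcp [ 0.46 -0.05  0.27] tip [ 0.47 -0.03  0.26] W [ 0.4  -0.24  0.39] mx 1.48
12 [0.12, -0.1, 0.23, -0.68, 0.38, 1.49] tcp [ 0.46 -0.04  0.27] tip [ 0.46 -0.02  0.26] W [ 0.39 -0.24  0.38] mx 1.49
13 [0.1, -0.12, 0.2, -0.66, 0.42, 1.51] tcp [ 0.46 -0.03  0.27] tip [ 0.46 -0.02  0.26] W [ 0.38 -0.23  0.36] mx 1.51
14 [0.07, -0.13, 0.17, -0.63, 0.46, 1.52] tcp [ 0.45 -0.03  0.27] tip [ 0.46 -0.01  0.26] W [ 0.36 -0.23  0.35] mx 1.52
15 [0.05, -0.13, 0.14, -0.6, 0.49, 1.54] tcp [ 0.45 -0.02  0.27] tip [ 0.46 -0.    0.26] W [ 0.35 -0.22  0.34] mx 1.54
16 [0.02, -0.13, 0.12, -0.57, 0.53, 1.55] tcp [ 0.45 -0.02  0.26] tip [ 0.46 -0.    0.26] W [ 0.34 -0.21  0.33] mx 1.55
```

```bash
sed -i 's/def plan(qb,n):/def plan(qb,n,qa=None):/; s/    qa=np.array(arm.observe/    if qa is None: qa=np.array(arm.observe/' plan.py; python3 - <<'E'
from plan import *
R=orient(60,15,-45); v=ik(np.array([.47,.0,.26])-.019*R[:,2],R,[-.5,.4,1.6,1.6,1.4,-1.9]).x; print(v.round(2)); plan(v,16)
R=orient(5,12,0); a=ik(np.array([.55,.085,.085])-.019*R[:,2],R,[-.06,.5,2.2,2.98,.96,-1.5]).x
print(); plan(a,22,v)
E
```

```text
[-0.84  0.28  2.03  1.16  1.62 -1.58]
1 [0.08, 0.23, 0.5, -0.76, -0.18, 0.66] tcp [ 0.5  -0.15  0.34] tip [ 0.5  -0.14  0.32] W [ 0.5  -0.24  0.56] mx 0.76
2 [0.11, 0.21, 0.48, -0.77, -0.16, 0.69] tcp [ 0.5  -0.14  0.33] tip [ 0.5  -0.13  0.31] W [ 0.49 -0.24  0.54] mx 0.77
3 [0.12, 0.19, 0.46, -0.77, -0.15, 0.72] tcp [ 0.49 -0.13  0.32] tip [ 0.49 -0.12  0.3 ] W [ 0.49 -0.25  0.52] mx 0.77
4 [0.14, 0.16, 0.44, -0.77, -0.13, 0.75] tcp [ 0.49 -0.11  0.31] tip [ 0.49 -0.1   0.29] W [ 0.48 -0.25  0.5 ] mx 0.77
5 [0.15, 0.14, 0.42, -0.78, -0.12, 0.78] tcp [ 0.49 -0.1   0.3 ] tip [ 0.49 -0.09  0.29] W [ 0.47 -0.25  0.49] mx 0.78
6 [0.16, 0.12, 0.39, -0.78, -0.11, 0.8] tcp [ 0.48 -0.09  0.29] tip [ 0.48 -0.08  0.28] W [ 0.46 -0.25  0.47] mx 0.8
7 [0.16, 0.09, 0.37, -0.78, -0.1, 0.83] tcp [ 0.48 -0.08  0.29] tip [ 0.48 -0.07  0.28] W [ 0.45 -0.25  0.45] mx 0.83
8 [0.16, 0.07, 0.34, -0.78, -0.08, 0.85] tcp [ 0.48 -0.07  0.28] tip [ 0.48 -0.06  0.27] W [ 0.44 -0.25  0.44] mx 0.85
9 [0.16, 0.04, 0.31, -0.78, -0.07, 0.88] tcp [ 0.47 -0.06  0.28] tip [ 0.48 -0.05  0.27] W [ 0.43 -0.25  0.42] mx 
[... 423 characters left out ...]
0.27] tip [ 0.47 -0.02  0.26] W [ 0.38 -0.23  0.36] mx 0.95
14 [0.12, -0.05, 0.17, -0.77, -0.03, 0.97] tcp [ 0.46 -0.03  0.27] tip [ 0.47 -0.01  0.26] W [ 0.37 -0.23  0.35] mx 0.97
15 [0.1, -0.06, 0.14, -0.77, -0.02, 0.98] tcp [ 0.46 -0.02  0.27] tip [ 0.47 -0.    0.26] W [ 0.36 -0.22  0.34] mx 0.98
16 [0.08, -0.08, 0.11, -0.77, -0.01, 1.0] tcp [ 0.46 -0.02  0.26] tip [ 0.47 -0.    0.26] W [ 0.35 -0.21  0.33] mx 1.0
Traceback (most recent call last):
  File "plan.py", line 9, in plan
    q=qa+(qb-qa)*k/n; f=fk(q,P,1); i=inc(*prev,f[0],f[1]); prev=f[:2]
                                          ^^^^
UnboundLocalError: cannot access local variable 'prev' where it is not associated with a value
```

```bash
sed -i "s/; prev=fk(qa,P)/\n    prev=fk(qa,P)/" plan.py; python3 - <<'E'
from plan import *
R=orient(60,15,-45); v=ik(np.array([.47,.0,.26])-.019*R[:,2],R,[-.5,.4,1.6,1.6,1.4,-1.9]).x
R=orient(5,12,0); a=ik(np.array([.55,.085,.085])-.019*R[:,2],R,[-.06,.5,2.2,2.98,.96,-1.5]).x
print(a.round(2)); plan(a,24,v)
E
```

```text
[-0.18  0.7   2.34  2.87  1.26 -1.54]
1 [-0.01, 0.22, 0.45, -0.61, 0.17, 0.23] tcp [ 0.47 -0.01  0.27] tip [0.48 0.01 0.26] W [ 0.35 -0.2   0.32] mx 0.61
2 [-0.02, 0.18, 0.44, -0.6, 0.14, 0.27] tcp [0.48 0.   0.27] tip [0.49 0.02 0.26] W [ 0.35 -0.19  0.31] mx 0.6
3 [-0.03, 0.14, 0.42, -0.59, 0.12, 0.3] tcp [0.49 0.01 0.27] tip [0.5  0.03 0.26] W [ 0.36 -0.18  0.3 ] mx 0.59
4 [-0.05, 0.11, 0.4, -0.58, 0.09, 0.33] tcp [0.5  0.02 0.27] tip [0.51 0.04 0.26] W [ 0.36 -0.17  0.29] mx 0.58
5 [-0.06, 0.07, 0.38, -0.56, 0.06, 0.36] tcp [0.51 0.03 0.26] tip [0.52 0.04 0.26] W [ 0.36 -0.16  0.28] mx 0.56
6 [-0.08, 0.03, 0.36, -0.55, 0.03, 0.38] tcp [0.52 0.03 0.26] tip [0.53 0.05 0.26] W [ 0.37 -0.14  0.27] mx 0.55
7 [-0.1, 0.0, 0.33, -0.54, -0.0, 0.4] tcp [0.53 0.04 0.26] tip [0.54 0.05 0.26] W [ 0.37 -0.13  0.26] mx 0.54
8 [-0.12, -0.03, 0.3, -0.53, -0.03, 0.42] tcp [0.54 0.05 0.26] tip [0.55 0.06 0.26] W [ 0.37 -0.12  0.25] mx 0.53
9 [-0.14, -0.05, 0.27, -0.52, -0.07, 0.43] tcp [0.54 0.05 0.25] tip [0.56 0.06 0.25] W [ 0.37 -0.11  0.24] mx 0.52
10 [-0.17, -0.08, 0.24, -0.51, -0.1, 0.44] tcp
[... 968 characters left out ...]
4 0.   0.17] mx 0.44
19 [-0.41, -0.14, -0.06, -0.44, -0.38, 0.4] tcp [0.56 0.08 0.16] tip [0.58 0.09 0.16] W [0.34 0.01 0.17] mx 0.44
20 [-0.44, -0.13, -0.09, -0.44, -0.41, 0.39] tcp [0.56 0.08 0.15] tip [0.58 0.09 0.15] W [0.33 0.02 0.16] mx 0.44
21 [-0.46, -0.12, -0.12, -0.44, -0.43, 0.37] tcp [0.55 0.08 0.13] tip [0.57 0.09 0.13] W [0.32 0.03 0.15] mx 0.46
22 [-0.49, -0.1, -0.15, -0.44, -0.45, 0.35] tcp [0.55 0.08 0.12] tip [0.57 0.09 0.12] W [0.32 0.04 0.15] mx 0.49
23 [-0.51, -0.08, -0.17, -0.44, -0.46, 0.32] tcp [0.54 0.08 0.1 ] tip [0.56 0.09 0.1 ] W [0.31 0.05 0.14] mx 0.51
24 [-0.53, -0.05, -0.2, -0.45, -0.48, 0.3] tcp [0.53 0.08 0.09] tip [0.55 0.08 0.09] W [0.3  0.06 0.14] mx 0.53
```

Call:
{"method": "apply_moves", "body": {
  "increments": [0.08, 0.23, 0.5, -0.78, -0.17, 0.68, 0, 0.1, 0.21, 0.48, -0.78, -0.16, 0.7, 0, 0.12, 0.19, 0.46, -0.78, -0.15, 0.73, 0, 0.14, 0.16, 0.44, -0.78, -0.13, 0.76, 0, 0.15, 0.14, 0.42, -0.79, -0.12, 0.79, 0, 0.16, 0.12, 0.39, -0.79, -0.11, 0.82, 0, 0.16, 0.09, 0.37, -0.79, -0.1, 0.84, 0, 0.16, 0.07, 0.34, -0.79, -0.08, 0.86, 0]
}}

```text
time: 10.88
tool_pos: [0.4818, -0.0691, 0.2812]
tcp_rot: [[-0.9, 0.406, 0.156], [0.375, 0.54, 0.754], [0.222, 0.737, -0.638]]
wrist_force: [-0.4, 0.2, 0.8]
width: -0.004
```

Call:
{"method": "apply_moves", "body": {
  "increments": [0.16, 0.04, 0.31, -0.79, -0.07, 0.88, 0, 0.16, 0.02, 0.29, -0.79, -0.06, 0.9, 0, 0.15, 0, 0.26, -0.79, -0.05, 0.92, 0, 0.14, -0.02, 0.23, -0.79, -0.04, 0.94, 0, 0.13, -0.04, 0.2, -0.79, -0.03, 0.96, 0, 0.12, -0.05, 0.17, -0.79, -0.03, 0.98, 0, 0.1, -0.06, 0.14, -0.79, -0.02, 0.98, 0, 0.08, -0.08, 0.11, -0.79, 0, 1, 0]
}}

```text
time: 11.88
tool_pos: [0.4711, -0.0109, 0.2622]
tcp_rot: [[-0.488, 0.709, 0.51], [0.492, -0.259, 0.831], [0.721, 0.656, -0.222]]
wrist_force: [0.6, 0.4, -0.2]
width: -0.002
```

```bash
python3 - <<'E'
from plan import *
o=arm.observe();print(np.round(o['joint_pos'],2),np.round(o['tool_pos'],3))
R=orient(5,12,0); a=ik(np.array([.54,.085,.085])-.019*R[:,2],R,[-.06,.5,2.2,2.98,.96,-1.5]).x
print(a.round(2)); plan(a,16)
E
```

```text
[-0.82  0.31  2.04  1.22  1.6  -1.55] [ 0.471 -0.011  0.262]
[-0.19  0.7   2.37  2.86  1.29 -1.55]
1 [-0.0, 0.25, 0.64, -0.85, 0.25, 0.38] tcp [0.49 0.   0.26] tip [0.5  0.02 0.26] W [ 0.36 -0.19  0.3 ] mx 0.85
2 [-0.03, 0.17, 0.6, -0.83, 0.19, 0.44] tcp [0.5  0.02 0.26] tip [0.51 0.03 0.26] W [ 0.36 -0.17  0.29] mx 0.83
3 [-0.07, 0.09, 0.55, -0.81, 0.13, 0.5] tcp [0.51 0.03 0.26] tip [0.52 0.04 0.26] W [ 0.36 -0.16  0.27] mx 0.81
4 [-0.11, 0.02, 0.5, -0.79, 0.06, 0.55] tcp [0.52 0.04 0.26] tip [0.54 0.05 0.26] W [ 0.36 -0.14  0.26] mx 0.79
5 [-0.16, -0.05, 0.44, -0.77, -0.01, 0.58] tcp [0.53 0.05 0.25] tip [0.55 0.06 0.25] W [ 0.36 -0.12  0.25] mx 0.77
6 [-0.21, -0.1, 0.37, -0.75, -0.09, 0.61] tcp [0.54 0.05 0.25] tip [0.56 0.07 0.25] W [ 0.36 -0.1   0.23] mx 0.75
7 [-0.26, -0.15, 0.3, -0.72, -0.16, 0.63] tcp [0.55 0.06 0.24] tip [0.56 0.07 0.24] W [ 0.36 -0.08  0.22] mx 0.72
8 [-0.32, -0.18, 0.23, -0.7, -0.24, 0.64] tcp [0.55 0.07 0.23] tip [0.57 0.08 0.23] W [ 0.36 -0.07  0.21] mx 0.7
9 [-0.37, -0.21, 0.15, -0.69, -0.31, 0.64] tcp [0.56 0.07 0.22] tip [0.57 0.08 0.22] W [ 0.35 -0.05  0.2 ] mx 0.69
10 [-0.43, -0.23, 0.08, -0.67, -0.38, 0.62] tcp [0.56 0.07 0.2 ] tip [0.58 0.08 0.2 ] W [ 0.35 -0.03  0.19] mx 0.67
11 [-0.49, -0.23, 0.0, -0.66, -0.45, 0.6] tcp [0.56 0.08 0.19] tip [0.58 0.08 0.19] W [ 0.34 -0.01  0.18] mx 0.66
12 [-0.55, -0.22, -0.07, -0.65, -0.51, 0.57] tcp [0.56 0.08 0.17] tip [0.57 0.09 0.17] W [0.33 0.   0.17] mx 0.65
13 [-0.6, -0.2, -0.14, -0.64, -0.57, 0.54] tcp [0.55 0.08 0.15] tip [0.57 0.09 0.15] W [0.32 0.02 0.16] mx 0.64
14 [-0.65, -0.17, -0.2, -0.64, -0.61, 0.5] tcp [0.54 0.08 0.13] tip [0.56 0.09 0.13] W [0.31 0.03 0.15] mx 0.65
15 [-0.7, -0.13, -0.26, -0.65, -0.66, 0.45] tcp [0.53 0.08 0.11] tip [0.55 0.09 0.11] W [0.3  0.05 0.14] mx 0.7
16 [-0.74, -0.08, -0.31, -0.65, -0.69, 0.4] tcp [0.52 0.08 0.09] tip [0.54 0.09 0.09] W [0.29 0.06 0.14] mx 0.74
```

Call:
{"method": "apply_moves", "body": {
  "increments": [0, 0.25, 0.6, -0.85, 0.25, 0.38, 0, -0.03, 0.17, 0.58, -0.83, 0.19, 0.44, 0, -0.07, 0.09, 0.5, -0.81, 0.13, 0.5, 0, -0.11, 0.02, 0.45, -0.79, 0.06, 0.55, 0, -0.16, -0.05, 0.4, -0.77, 0, 0.58, 0, -0.21, -0.1, 0.33, -0.75, -0.09, 0.61, 0, -0.26, -0.15, 0.27, -0.72, -0.16, 0.63, 0, -0.32, -0.18, 0.2, -0.7, -0.24, 0.64, 0]
}}

```text
time: 12.88
tool_pos: [0.5561, 0.0593, 0.2258]
tcp_rot: [[-0.252, 0.486, 0.837], [0.245, -0.804, 0.541], [0.936, 0.342, 0.084]]
wrist_force: [-0.2, 0.2, 0.5]
width: -0.001
```

```bash
python3 - <<'E'
from plan import *
from h import snap
o=arm.observe();print(np.round(o['joint_pos'],2),np.round(o['tool_pos'],3))
R=orient(5,12,0); a=ik(np.array([.535,.085,.085])-.019*R[:,2],R,[-.06,.5,2.2,2.98,.96,-1.5]).x
print(a.round(2)); plan(a,8)
snap('wrist','w7.png')
E
```

```text
[-0.51  0.51  2.2   2.05  1.45 -1.54] [0.556 0.059 0.226]
[-0.19  0.7   2.38  2.86  1.3  -1.55]
1 [-0.36, -0.24, 0.14, -0.67, -0.31, 0.62] tcp [0.56 0.06 0.21] tip [0.58 0.07 0.22] W [ 0.35 -0.05  0.2 ] mx 0.67
2 [-0.42, -0.26, 0.06, -0.66, -0.38, 0.6] tcp [0.56 0.07 0.2 ] tip [0.58 0.08 0.2 ] W [ 0.35 -0.03  0.19] mx 0.66
3 [-0.48, -0.26, -0.01, -0.65, -0.45, 0.58] tcp [0.56 0.07 0.18] tip [0.58 0.08 0.18] W [ 0.34 -0.01  0.18] mx 0.65
4 [-0.53, -0.25, -0.09, -0.64, -0.51, 0.55] tcp [0.56 0.08 0.17] tip [0.57 0.08 0.17] W [0.33 0.   0.17] mx 0.64
5 [-0.59, -0.23, -0.16, -0.63, -0.57, 0.51] tcp [0.55 0.08 0.15] tip [0.57 0.08 0.15] W [0.32 0.02 0.16] mx 0.63
6 [-0.64, -0.19, -0.22, -0.63, -0.62, 0.47] tcp [0.54 0.08 0.13] tip [0.56 0.09 0.13] W [0.31 0.03 0.15] mx 0.64
7 [-0.69, -0.15, -0.28, -0.63, -0.66, 0.42] tcp [0.53 0.08 0.11] tip [0.55 0.09 0.11] W [0.3  0.05 0.14] mx 0.69
8 [-0.73, -0.1, -0.34, -0.64, -0.69, 0.36] tcp [0.52 0.08 0.09] tip [0.54 0.09 0.09] W [0.29 0.06 0.14] mx 0.73
```

View pics/w7.png

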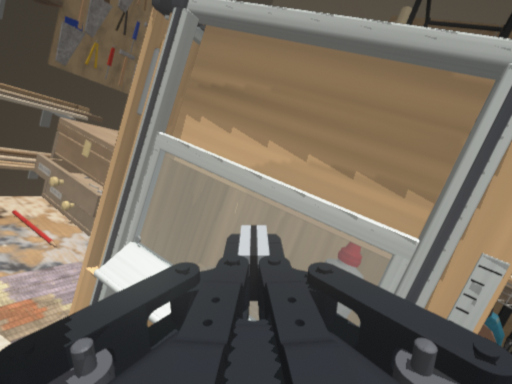

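Call:
{"method": "apply_moves", "body": {
  "increments": [-0.36, -0.24, 0.08, -0.67, -0.31, 0.62, 0, -0.42, -0.26, 0, -0.66, -0.38, 0.6, 0, -0.48, -0.26, -0.05, -0.65, -0.45, 0.58, 0, -0.53, -0.25, -0.12, -0.64, -0.51, 0.55, 0, -0.59, -0.23, -0.18, -0.63, -0.57, 0.51, 0, -0.64, -0.19, -0.22, -0.63, -0.62, 0.47, 0, -0.69, -0.15, -0.28, -0.63, -0.66, 0.42, 0]
}}

```text
time: 13.8
tool_pos: [0.5269, 0.0822, 0.1048]
tcp_rot: [[0.151, 0.141, 0.978], [0.037, -0.99, 0.137], [0.988, 0.015, -0.155]]
wrist_force: [0.4, 0.3, -0.4]
width: -0.0
```

```bash
python3 - <<'E'
from plan import *
from h import snap
o=arm.observe();print(np.round(o['joint_pos'],2),np.round(o['tool_pos'],3)); print(np.round(o['tcp_rot'],3))
R=orient(5,12,0); a=ik(np.array([.535,.085,.082])-.019*R[:,2],R,[-.06,.5,2.2,2.98,.96,-1.5]).x
print(a.round(2)); plan(a,3)
snap('wrist','w8.png')
E
```

```text
[-0.23  0.69  2.36  2.76  1.33 -1.55] [0.527 0.082 0.105]
[[ 0.151  0.141  0.978]
 [ 0.037 -0.99   0.137]
 [ 0.988  0.015 -0.155]]
[-0.19  0.71  2.38  2.86  1.31 -1.56]
1 [-0.22, -0.04, -0.08, -0.19, -0.2, 0.1] tcp [0.52 0.08 0.1 ] tip [0.54 0.08 0.1 ] W [0.29 0.05 0.14] mx 0.22
2 [-0.22, -0.03, -0.08, -0.19, -0.21, 0.1] tcp [0.52 0.08 0.09] tip [0.54 0.08 0.09] W [0.29 0.06 0.14] mx 0.22
3 [-0.23, -0.03, -0.09, -0.2, -0.21, 0.09] tcp [0.52 0.08 0.09] tip [0.53 0.08 0.08] W [0.29 0.06 0.14] mx 0.23
```

View pics/w8.png

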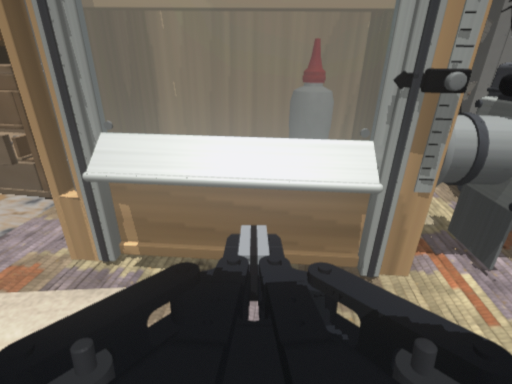

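```bash
cat >> h.py <<'E'
def wray(u,v,p=None,R=None):
    if p is None: o=arm.observe(); p=o['tool_pos'];R=o['tcp_rot']
    p=np.array(p);R=np.array(R)
    c=arm.get_calibration('wrist'); H=np.array(c['hand_eye'])
    d=R@H[:3,:3]@np.array([(u-c['cx'])/c['fx'],(v-c['cy'])/c['fy'],1]); return p+R@H[:3,3], d/np.linalg.norm(d)
E
python3 - <<'E'
from h import *
a=cv2.imread('pics/w8.png')
cv2.imwrite('pics/w8r.png',cv2.resize(a[50:210,330:490],None,fx=3.7,fy=3.7,interpolation=cv2.INTER_CUBIC))
def atz(u,v,z):
    p,d=wray(u,v); return p+d*(z-p[2])/d[2]
Rr=atz(382,189,.105);L=atz(84,180,.105); print(Rr,L,np.linalg.norm(L-Rr)); 
yv=(L-Rr)[:2]/np.linalg.norm((L-Rr)[:2]);print('yaw',np.degrees(np.arctan2(-yv[0],yv[1])))
xv=np.array([yv[1],-yv[0]]); 
p,d=wray(395,80)
for off in (.028,.031):
    n=np.append(xv,0); X0=np.append(Rr[:2]+xv*off,0); X=p+d*((X0-p)@n)/(d@n); print(X,(X-np.append(Rr[:2],0))[:2]@yv)
    for n_ in('scene','top'): print(n_,proj(n_,X))
E
```

```text
[ 0.61981413 -0.00221931  0.105     ] [0.59804354 0.22642271 0.105     ] 0.22967615364708835
yaw 5.439129767856877
[ 0.64811327 -0.00403095  0.18009819] -0.004485905546603466
scene [289.6 190.3]
top [285.5 175.1]
[ 0.65121849 -0.00499353  0.17997008] -0.005738489557506646
scene [290.6 190. ]
top [285.9 174. ]
```

View pics/w8r.png

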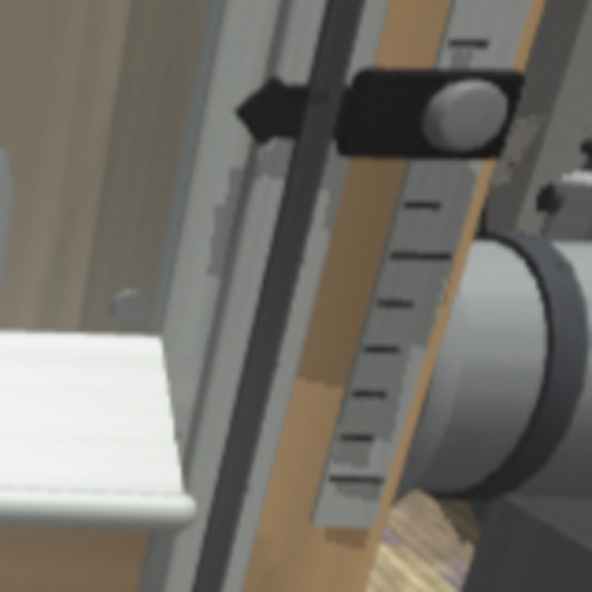

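Call:
{"method": "apply_moves", "body": {
  "increments": [-0.24, -0.04, -0.08, -0.19, -0.2, 0.1, 0, -0.24, -0.03, -0.08, -0.19, -0.2, 0.1, 0, -0.26, -0.03, -0.09, -0.2, -0.2, 0.1, 0, 0, 0, 0, 0, 0, 0, 0]
}}

```text
time: 14.35
tool_pos: [0.5149, 0.0844, 0.0823]
tcp_rot: [[0.209, 0.086, 0.974], [0.016, -0.996, 0.085], [0.978, -0.003, -0.21]]
wrist_force: [0.6, -0.7, 0.5]
width: -0.001
```

```bash
python3 go.py .614 .092 .083
```

```text
t 14.35 p [0.5149 0.0844 0.0823] tip [0.5335 0.086  0.0783] q [-0.187  0.722  2.378  2.865  1.319 -1.556] F [ 0.6 -0.7  0.5]
[[ 0.209  0.086  0.974]
 [ 0.016 -0.996  0.085]
 [ 0.978 -0.003 -0.21 ]]
units [0.716 0.033 3.233]
```

Call:
{"method": "apply_moves", "body": {
  "increments": [0.14, 0, 0.64, 0, 0, 0, 0, 0.14, 0, 0.64, 0, 0, 0, 0, 0.14, 0, 0.64, 0, 0, 0, 0, 0.14, 0, 0.64, 0, 0, 0, 0, 0.14, 0, 0.64, 0, 0, 0, 0, 0, 0, 0, 0, 0, 0, 0]
}}

```text
time: 15.1
tool_pos: [0.6166, 0.0923, 0.0841]
tcp_rot: [[0.206, 0.086, 0.975], [0.016, -0.996, 0.085], [0.978, -0.002, -0.207]]
wrist_force: [0.4, -0.5, 0.5]
width: -0.002
```

```bash
python3 go.py .614 .092 .083;python3 -c "
from h import *
snap('wrist','w9.png')"
```

```text
t 15.1 p [0.6166 0.0923 0.0841] tip [0.6351 0.0939 0.0801] q [-0.116  0.743  2.103  2.916  1.074 -1.502] F [ 0.4 -0.5  0.5]
[[ 0.206  0.086  0.975]
 [ 0.016 -0.996  0.085]
 [ 0.978 -0.002 -0.207]]
units [-0.053  0.001 -0.078]
```

View pics/w9.png

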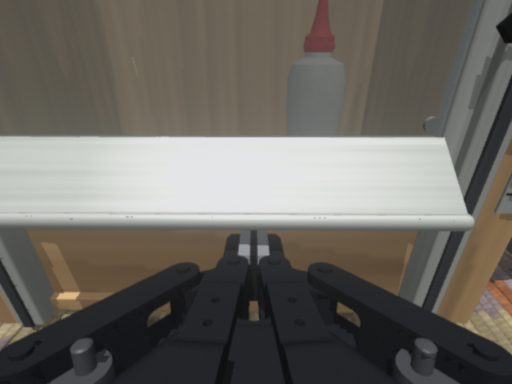

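Call:
{"method": "apply_moves", "body": {
  "increments": [0.2, 0, -0.04, 0, 0, 0, 0, 0.2, 0, -0.04, 0, 0, 0, 0, 0.2, 0, -0.04, 0, 0, 0, 0, 0.2, 0, -0.04, 0, 0, 0, 0]
}}

```text
time: 15.65
tool_pos: [0.614, 0.092, 0.1077]
tcp_rot: [[0.213, 0.086, 0.973], [0.016, -0.996, 0.084], [0.977, -0.003, -0.214]]
wrist_force: [2.0, 0.2, -3.1]
width: -0.001
```

Call:
{"method": "apply_moves", "body": {
  "increments": [0.2, 0, -0.04, 0, 0, 0, 0, 0.2, 0, -0.04, 0, 0, 0, 0]
}}

```text
time: 15.9
tool_pos: [0.614, 0.0921, 0.1207]
tcp_rot: [[0.214, 0.086, 0.973], [0.016, -0.996, 0.084], [0.977, -0.003, -0.215]]
wrist_force: [1.2, -1.0, -3.4]
width: 0.001
```

```bash
python3 go.py .614 .092 .083;python3 -c "
from h import *
snap('wrist','w10.png')"
```

```text
t 15.9 p [0.614  0.0921 0.1207] tip [0.6325 0.0937 0.1166] q [-0.117  0.635  2.123  2.902  0.98  -1.477] F [ 1.2 -1.  -3.4]
[[ 0.214  0.086  0.973]
 [ 0.016 -0.996  0.084]
 [ 0.977 -0.003 -0.215]]
units [-1.226  0.006  0.27 ]
```

View pics/w10.png

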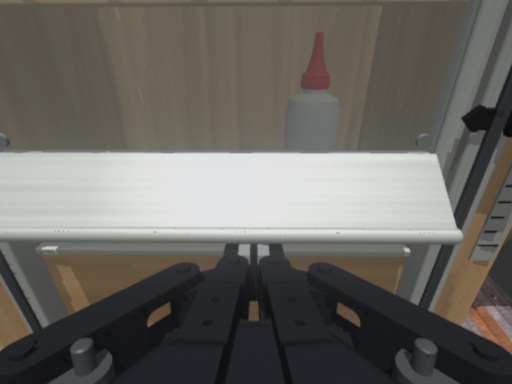

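```bash
cat > lev.py <<'E'
import sys
from h import *
# args: lip u v (right end lower front edge), ptr u v ; optional pose from now
yaw=np.radians(5.0); xv=np.array([np.cos(yaw),np.sin(yaw),0]); F0=np.array([.6196,-.0015,0])
def atplane(u,v,off):
    p,d=wray(u,v); X0=F0+xv*off; return p+d*((X0-p)@xv)/(d@xv)
a=[float(x) for x in sys.argv[1:]]
L=atplane(a[0],a[1],.002);Pt=atplane(a[2],a[3],.029)
print('lip',L.round(4),'ptr',Pt.round(4),'todo mm',((Pt-L)[2]*1000).round(1))
E
python3 lev.py 457 243 462 119; python3 - <<'E'
import cv2,numpy as np
a=cv2.imread('pics/w10.png'); cv2.imwrite('pics/w10z.png',cv2.resize(a[90:260,380:512],None,fx=3.5,fy=3.5,interpolation=cv2.INTER_CUBIC))
E
```

```text
lip [ 0.6219 -0.0043  0.1313] ptr [ 0.649  -0.0044  0.1832] todo mm 51.8
```

View pics/w10z.png

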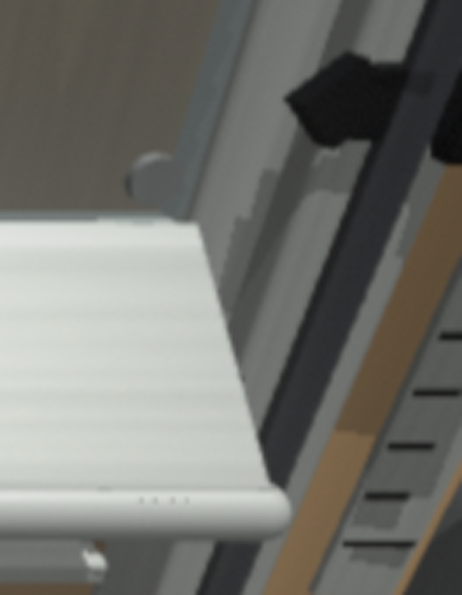

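Call:
{"method": "apply_moves", "body": {
  "increments": [0.2, 0, -0.04, 0, 0, 0, 0, 0.2, 0, -0.04, 0, 0, 0, 0, 0.2, 0, -0.04, 0, 0, 0, 0, 0.2, 0, -0.04, 0, 0, 0, 0, 0.2, 0, -0.04, 0, 0, 0, 0, 0.15, 0, -0.03, 0, 0, 0, 0, 0, 0, 0, 0, 0, 0, 0]
}}

```text
time: 16.82
tool_pos: [0.6144, 0.0921, 0.1592]
tcp_rot: [[0.213, 0.086, 0.973], [0.016, -0.996, 0.084], [0.977, -0.003, -0.214]]
wrist_force: [-0.1, 0.3, -0.7]
width: 0.001
```

```bash
python3 go.py .614 .092 .17;python3 -c "
from h import *
a=snap('wrist','w11.png'); cv2.imwrite('pics/w11z.png',cv2.resize(a[90:260,380:512,::-1],None,fx=3.5,fy=3.5,interpolation=cv2.INTER_CUBIC))"
```

```text
t 16.825 p [0.6144 0.0921 0.1592] tip [0.6329 0.0937 0.1552] q [-0.116  0.532  2.125  2.884  0.883 -1.446] F [-0.1  0.3 -0.7]
[[ 0.213  0.086  0.973]
 [ 0.016 -0.996  0.084]
 [ 0.977 -0.003 -0.214]]
units [ 0.348  0.001 -0.089]
```

View pics/w11.png

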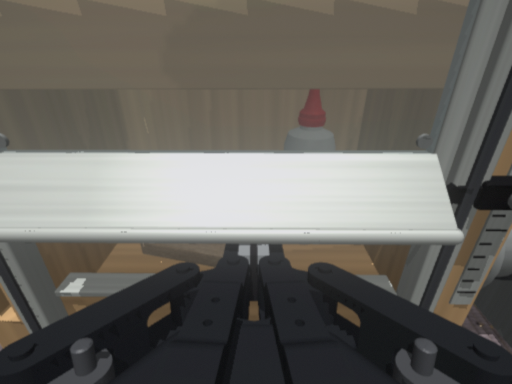

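View pics/w11z.png

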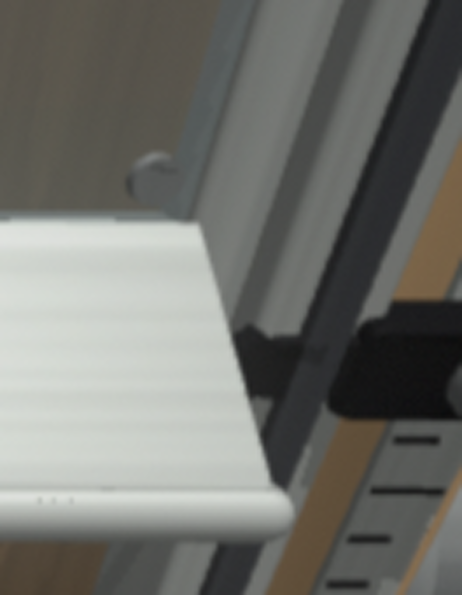

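```bash
python3 lev.py 461 243.7 446 193.4; python3 - <<'E'
from h import *
R8=[[0.151,0.141,0.978],[0.037,-0.99,0.137],[0.988,0.015,-0.155]];p8=[.5269,.0822,.1048]
R10=[[0.214,0.086,0.973],[0.016,-0.996,0.084],[0.977,-0.003,-0.215]];p10=[.614,.0921,.1207]
def T(rs):
    A=np.zeros((3,3));b=np.zeros(3)
    for p,d in rs:
        M=np.eye(3)-np.outer(d,d);A+=M;b+=M@p
    X=np.linalg.solve(A,b);return X.round(4),[round(np.linalg.norm((np.eye(3)-np.outer(d,d))@(X-p))*1e3,1) for p,d in rs]
r8=wray(394.3,80.3,p8,R8);r10=wray(462,118,p10,R10)
print(T([r8,r10]))
a=cv2.imread('pics/scene0.png'); cv2.imwrite('pics/s0p.png',cv2.resize(a[170:240,255:325],None,fx=8,fy=8,interpolation=cv2.INTER_CUBIC))
E
```

```text
lip [ 0.622  -0.0061  0.1685] ptr [ 0.6494 -0.0093  0.181 ] todo mm 12.5
(array([ 0.6487, -0.0041,  0.1826]), [np.float64(0.0), np.float64(0.0)])
```

View pics/s0p.png

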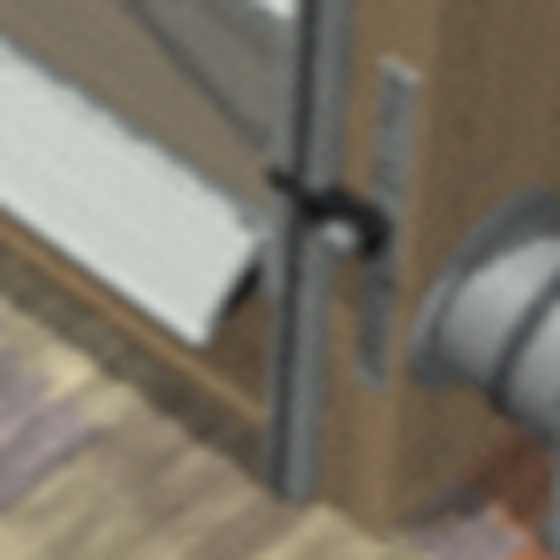

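```bash
python3 - <<'E'
from h import *
print(proj('scene',[.6196,-.002,.105]),proj('scene',[.6487,-.0041,.1826]),proj('scene',[.6487,-.0041,.1776]),proj('scene',[.6487,-.0041,.1726]))
E
```

```text
[280.9 212.2] [289.8 189.7] [289.7 190.8] [289.6 192. ]
```

Call:
{"method": "apply_moves", "body": {
  "increments": [0.14, 0, -0.03, 0, 0, 0, 0, 0.14, 0, -0.03, 0, 0, 0, 0, 0, 0, 0, 0, 0, 0, 0]
}}

```text
time: 17.25
tool_pos: [0.6145, 0.092, 0.168]
tcp_rot: [[0.213, 0.086, 0.973], [0.016, -0.996, 0.084], [0.977, -0.003, -0.214]]
wrist_force: [-0.2, 0.7, -0.2]
width: 0.001
```

```bash
python3 go.py .614 .092 .17
```

```text
t 17.25 p [0.6145 0.092  0.168 ] tip [0.633  0.0937 0.1639] q [-0.116  0.509  2.123  2.878  0.859 -1.438] F [-0.2  0.7 -0.2]
[[ 0.213  0.086  0.973]
 [ 0.016 -0.996  0.084]
 [ 0.977 -0.003 -0.214]]
units [ 0.061 -0.    -0.031]
```

Call:
{"method": "apply_moves", "body": {
  "increments": [-0.3, 0, 0.06, 0, 0, 0, 0, -0.4, 0, -0.2, 0, 0, 0, 0, -0.6, 0, -0.5, 0, 0, 0, 0, -0.6, 0, -0.5, 0, 0, 0, 0, -0.6, 0, -0.5, 0, 0, 0, 0, -0.6, 0, -0.5, 0, 0, 0, 0, -0.1, 0, -0.4, 0, 0, 0, 0, 0, 0, 0, 0, 0, 0, 0]
}}

```text
time: 18.25
tool_pos: [0.5191, 0.0834, 0.0876]
tcp_rot: [[0.205, 0.085, 0.975], [0.015, -0.996, 0.083], [0.979, -0.002, -0.206]]
wrist_force: [-0.7, -0.2, -0.2]
width: -0.001
```

```bash
python3 go.py .614 .092 .17;python3 -c "
from h import *
a=snap('wrist','w12.png'); cv2.imwrite('pics/w12z.png',cv2.resize(a[60:200,330:490,::-1],None,fx=4,fy=4,interpolation=cv2.INTER_CUBIC))"
```

```text
t 18.25 p [0.5191 0.0834 0.0876] tip [0.5376 0.085  0.0837] q [-0.187  0.706  2.37   2.865  1.301 -1.55 ] F [-0.7 -0.2 -0.2]
[[ 0.205  0.085  0.975]
 [ 0.015 -0.996  0.083]
 [ 0.979 -0.002 -0.206]]
units [ 3.341 -0.023  2.543]
```

View pics/w12.png

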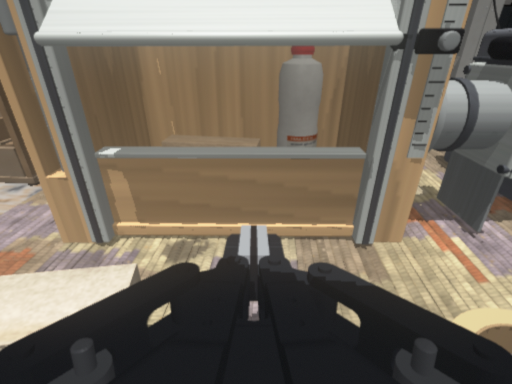

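View pics/w12z.png

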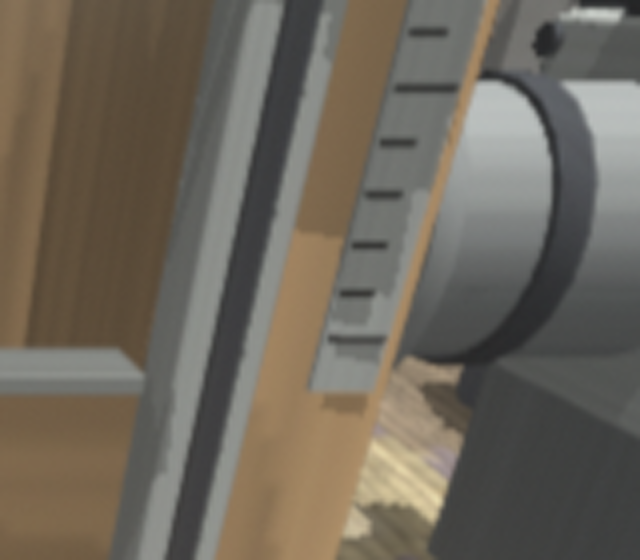

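Window stays up. Pointer is near (402,41) and the lip end near (402,42); zooming on that area.

```bash
python3 -c "
import cv2
a=cv2.imread('pics/w12.png'); cv2.imwrite('pics/w12y.png',cv2.resize(a[0:80,360:480],None,fx=6,fy=6,interpolation=cv2.INTER_CUBIC))"; python3 lev.py 400 44.5 404 41
```

```text
lip [ 0.6217 -0.0026  0.1814] ptr [ 0.6499 -0.0152  0.1838] todo mm 2.5
```

View pics/w12y.png

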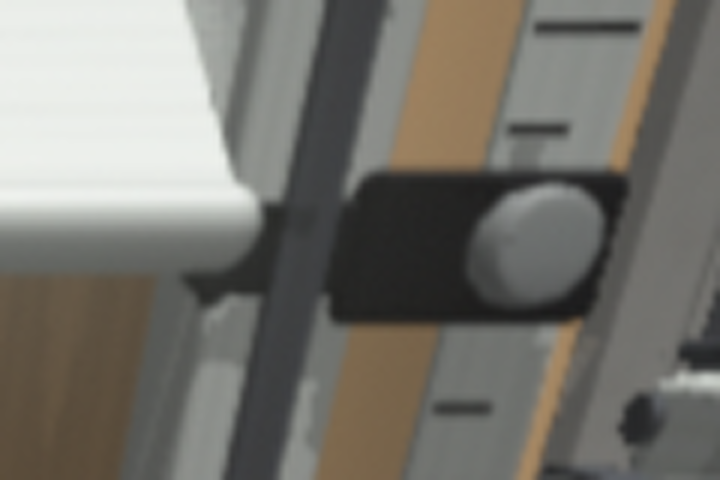

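```bash
python3 lev.py 398 45.2 387 41.3
```

```text
lip [ 0.6216 -0.0014  0.181 ] ptr [ 0.6488 -0.003   0.1837] todo mm 2.7
```

```bash
python3 go.py .6145 .092 .158
```

```text
t 18.3 p [0.5196 0.0834 0.0879] tip [0.5381 0.085  0.084 ] q [-0.187  0.705  2.369  2.865  1.3   -1.55 ] F [0.5 0.3 0.2]
[[ 0.204  0.085  0.975]
 [ 0.015 -0.996  0.083]
 [ 0.979 -0.002 -0.205]]
units [ 2.939 -0.022  2.631]
```

Call:
{"method": "apply_moves", "body": {
  "increments": [0.58, 0, 0.52, 0, 0, 0, 0, 0.58, 0, 0.52, 0, 0, 0, 0, 0.58, 0, 0.52, 0, 0, 0, 0, 0.58, 0, 0.52, 0, 0, 0, 0, 0.5, 0, 0.45, 0, 0, 0, 0, 0, 0, 0, 0, 0, 0, 0]
}}

```text
time: 19.05
tool_pos: [0.6172, 0.0915, 0.1604]
tcp_rot: [[0.197, 0.084, 0.977], [0.015, -0.996, 0.083], [0.98, -0.001, -0.197]]
wrist_force: [-1.2, -0.5, -0.2]
width: -0.002
```

```bash
python3 go.py .6145 .092 .171
```

```text
t 19.05 p [0.6172 0.0915 0.1604] tip [0.6357 0.0931 0.1566] q [-0.116  0.541  2.12   2.89   0.903 -1.452] F [-1.2 -0.5 -0.2]
[[ 0.197  0.084  0.977]
 [ 0.015 -0.996  0.083]
 [ 0.98  -0.001 -0.197]]
units [ 0.329 -0.023 -0.156]
```

Call:
{"method": "apply_moves", "body": {
  "increments": [0.1, 0, -0.03, 0, 0, 0, 0, 0.1, 0, -0.03, 0, 0, 0, 0, 0.08, 0, -0.03, 0, 0, 0, 0, 0, 0, 0, 0, 0, 0, 0]
}}

```text
time: 19.55
tool_pos: [0.6147, 0.0915, 0.1679]
tcp_rot: [[0.2, 0.084, 0.976], [0.015, -0.996, 0.083], [0.98, -0.002, -0.2]]
wrist_force: [-0.6, 0.6, 0.3]
width: 0.002
```

Call:
{"method": "apply_moves", "body": {
  "increments": [0.06, 0, -0.01, 0, 0, 0, 0, 0.06, 0, -0.01, 0, 0, 0, 0, 0, 0, 0, 0, 0, 0, 0]
}}

```text
time: 19.92
tool_pos: [0.6144, 0.0914, 0.1706]
tcp_rot: [[0.203, 0.084, 0.976], [0.015, -0.996, 0.083], [0.979, -0.002, -0.203]]
wrist_force: [-0.1, 0.5, -0.3]
width: -0.0
```

Call:
{"method": "apply_moves", "body": {
  "increments": [-0.3, 0, 0.06, 0, 0, 0, 0, -0.4, 0, -0.2, 0, 0, 0, 0, -0.6, 0, -0.5, 0, 0, 0, 0, -0.6, 0, -0.5, 0, 0, 0, 0, -0.6, 0.3, -0.5, 0, 0, 0, 0, -0.6, 0.3, -0.5, 0, 0, 0, 0, -0.1, 0.4, -0.4, 0, 0, 0, 0, 0, 0, 0, 0, 0, 0, 0]
}}

```text
time: 20.92
tool_pos: [0.5214, 0.053, 0.0885]
tcp_rot: [[0.197, 0.084, 0.977], [0.014, -0.996, 0.082], [0.98, -0.003, -0.198]]
wrist_force: [0.6, -0.3, 1.1]
width: 0.003
```

```bash
python3 go.py .614 .092 .17;python3 -c "
from h import *
a=snap('wrist','w13.png')
cv2.imwrite('pics/w13y.png',cv2.resize(a[0:100,310:450,::-1],None,fx=5.5,fy=5.5,interpolation=cv2.INTER_CUBIC))"
```

```text
t 20.925 p [0.5214 0.053  0.0885] tip [0.5399 0.0545 0.0848] q [-0.294  0.71   2.378  2.759  1.322 -1.548] F [ 0.6 -0.3  1.1]
[[ 0.197  0.084  0.977]
 [ 0.014 -0.996  0.082]
 [ 0.98  -0.003 -0.198]]
units [ 3.289 -1.046  2.587]
```

View pics/w13.png

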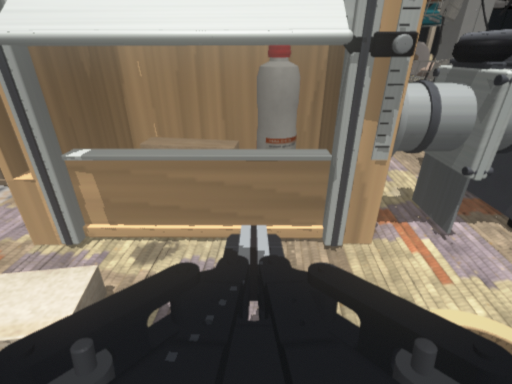

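View pics/w13y.png

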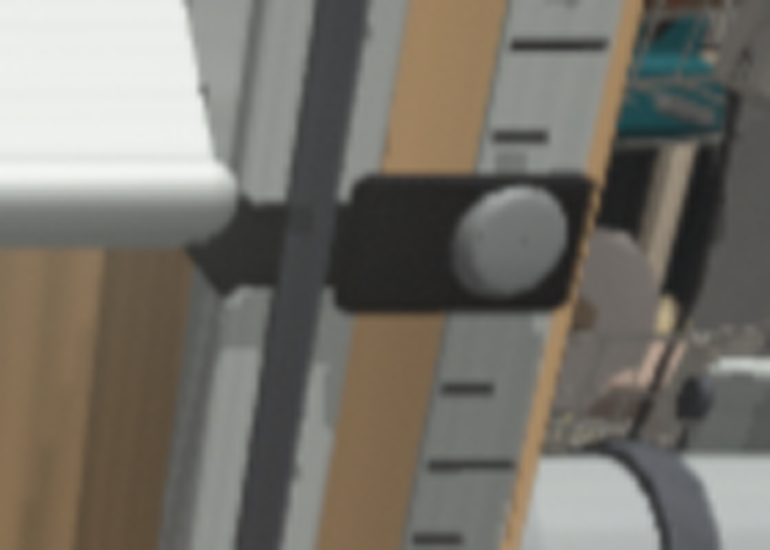

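```bash
python3 lev.py 350 44.9 343.5 44.4
```

```text
lip [ 0.6216 -0.0013  0.1828] ptr [ 0.6488 -0.0025  0.1836] todo mm 0.8
```

Call:
{"method": "apply_moves", "body": {
  "increments": [0, 0, -0.5, 0, 0, 0, 0, 0.2, 0, -0.5, 0, 0, 0, 0, 0.3, 0, -0.4, 0, 0, 0, 0, 0, 0, 0, 0, 0, 0, 0]
}}

```text
time: 21.48
tool_pos: [0.4849, 0.0516, 0.1133]
tcp_rot: [[0.191, 0.087, 0.978], [0.017, -0.996, 0.085], [0.981, 0.0, -0.192]]
wrist_force: [-0.5, -0.3, 0.4]
width: -0.003
```

```bash
python3 go.py;python3 -c "
from h import *
a=snap('scene','s14.png');b=snap('top','t14.png');snap('wrist','w14.png')
cv2.imwrite('pics/st14.png',np.hstack([cv2.resize(a[60:340,180:400],(314,400)),cv2.resize(b[60:260,150:440],(480,331),interpolation=cv2.INTER_CUBIC)[:331].copy() if 0 else cv2.copyMakeBorder(cv2.resize(b[60:260,150:440],(480,331)),0,69,0,0,0)])[:,:,::-1])
print(proj('top',[.7095,-.1345,.187]),proj('top',[.7067,-.1347,.257]))
"
```

```text
t 21.475 p [0.4849 0.0516 0.1133] tip [0.5035 0.0532 0.1097] q [-0.349  0.626  2.491  2.703  1.356 -1.56 ] F [-0.5 -0.3  0.4]
[[ 0.191  0.087  0.978]
 [ 0.017 -0.996  0.085]
 [ 0.981  0.    -0.192]]
[335.3 152.6] [340.7 146.4]
```

View pics/st14.png

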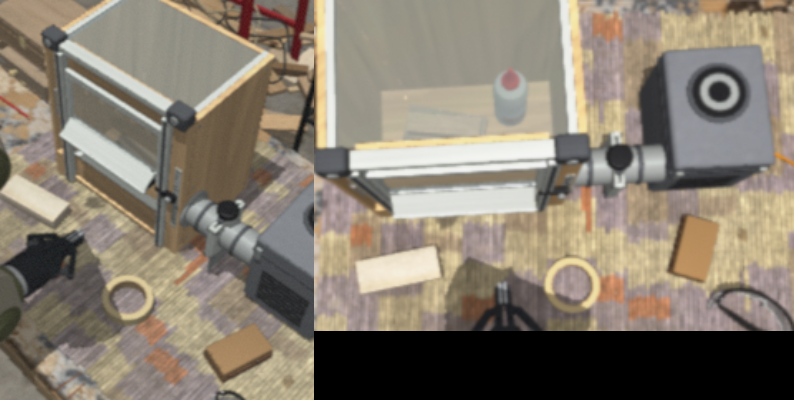

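View pics/w14.png

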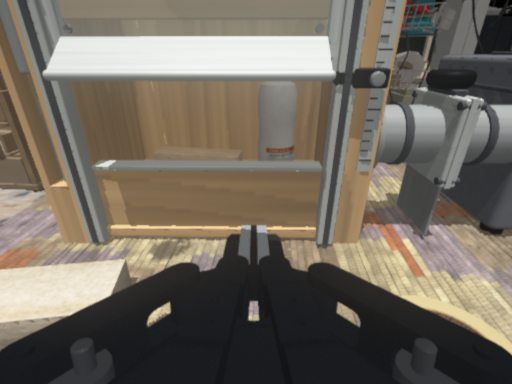

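```bash
python3 -c "
import cv2,numpy as np
a=cv2.imread('pics/top0.png');b=cv2.imread('pics/t14.png')
for n,(x0,y0,x1,y1) in dict(tape=(285,210,330,255),offcut=(170,203,232,242),block=(360,185,400,235)).items():
    r=cv2.matchTemplate(b[y0-8:y1+8,x0-8:x1+8],a[y0:y1,x0:x1],cv2.TM_CCOEFF_NORMED);print(n,cv2.minMaxLoc(r)[1::2], 'expect (8,8)')
"
```

```text
tape (0.5941968560218811, (8, 8)) expect (8,8)
offcut (0.9887592196464539, (8, 8)) expect (8,8)
block (0.9995781183242798, (8, 8)) expect (8,8)
```

Objects have not moved (the tape score is low because of the arm's shadow). The window stands level with the pointer, and the arm is clear.

```bash
python3 -c "
from rig import arm
print(arm.sign_off())"
```

```text
the job is handed in; nothing more can be done
None
```

I opened the blast gate first, then raised the window to the pointer. I handed the job in at about 21.6 s of the 56 s, with the arm touching nothing.

- **Gate:** I pressed the knob straight down with the shut fingertips until it hit its stop. Force rose from about 5 N to 46 N, with the fingertips at 188 mm above the bench, where fully down is 187 mm. In the last top view the knob sat within about 2–3 pixels of its expected fully-down position.
- **Window:** I pushed it up from beneath the lip with the outside of the shut fingers. I stopped about 3 mm short, backed off to look, then nudged it the rest of the way.
    - The last wrist-camera measurement puts the lip underside at 182.8 mm and the pointer tip at 183.6 mm, so the lip is about 1 mm low.
    - The pointer tip was hidden behind the lip in that view, so I inferred its height from the visible part of the arrow.
    - The window stayed put after the arm backed away.
- **Loose objects:** Matching the first and last top views shows the tape roll, offcut and sanding block in the same positions. The tape match scored only 0.59, which I put down to the arm's shadow over it.
- **Disagreement:** A rough reading of the pointer from the far scene camera came out about 7 mm lower. I relied on the close, nearly level wrist views because one pixel in that scene view is over 4 mm.

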